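# Load a long battery cell into the test jig under its contact rod

## Task

Load the one long cell from the rack into the empty test jig: first pull the jig's contact rod fully up by its knob, then, as the head still hangs too low to drop the cell straight in, put its foot into the bore at a tilt and gently straighten and lower it until it stands on the bottom of the bore, plus end (small cap) up as it stood in the rack. Let go of it and push the rod down until it rests on the cell. Do not knock the cell hard against the jig, and leave the short cells in their wells and the other things on the bench where they are.

Things in the scene. Friction and masses are not known exactly. Their poses are not given: they have to be found in the camera images.
- cell: The long cylindrical battery cell: 32 mm diameter, 140 mm long, bare-metal ends and a white sleeve, about 0.31 kg (varies), the only long one. Origin at the centre of its underside, its z axis runs up its length; the plus end (20 mm wide cap, the last 2 mm of the length) is at +z. It starts upright in a well of the rack.
- jig: The test jig, fixed to the bench, a C-frame that is open along its own -x (its column at +x); it stands sideways, its +y side roughly towards the robot. Origin on the bore axis at bench level, z up. Base plate 12 mm thick (x -60 to 105, y -65 to 65 mm). Column 40 (x) x 32 mm centred at x = 80 mm, 205 mm high, a small box behind it to x = 116. Two binding posts, 36 mm high, 18 mm wide, at x = 55, y = +-45 mm. All round the nest except the column is open.
- head_nose (a point): Middle of the lower edge of the free end of the jig's head, 183 mm above the bench, axes as the jig's. The head is a bar 32 mm wide (y -16 to 16 mm) and 22 mm thick, running from here (16 mm beyond the bore axis) back to the column, right over the bore; a bush 30 mm wide on it ends 213 mm above the bench.
- well_floor (a point): Centre of the bore's floor, 12 mm above the bench: where the cell's origin belongs. Axes as the jig's.
- well_mouth (a point): Centre of the mouth of the bore, 52 mm above the bench, axes as the jig's. The bore is vertical and round, 36 mm in diameter and 40 mm deep, with a 3 mm chamfer, in a black nest block 62 x 62 mm whose top is the mouth.
- contact (a joint): Travel of the contact rod, in m: 0 = fully up (tip 182 mm above the bench, just under the head), 0.034 = lowest. It slides vertically on the bore axis and stays where it is left (about 5 N of friction). It touches the top of a seated upright cell at 0.030. It starts partly or fully down.
- knob_top (a point): Centre of the top of the rod's black knob, moves with the rod: 263 mm above the bench when fully up. The knob is a disc 40 mm in diameter and 18 mm high (below this point), on a 14 mm stem; free all round.
- rack: The black cell rack, fixed to the bench: 150 (x) x 215 (y) mm, 45 mm high, origin at the centre of its underside. Six round wells, 36 mm in diameter, 35 mm deep (floor 10 mm above the bench), at x = +-33 mm and y = -66, 0, 66 mm. The long cell and three short ones stand in four of them.
- short1: A short cell, 32 mm diameter, 70 mm long, upright in a well of the rack, origin at the centre of its underside. To be left alone.
- short2: Another short cell, the same.
- short3: Another short cell, the same.
- cleaner: Bystander by the jig, before its opening or behind its column: upright white plastic bottle, 56 mm diameter, 165 mm high, origin at the centre of its underside.
- meter: Bystander by the jig, where the bottle is not: handheld multimeter lying on its back, 150 (x) x 75 (y) mm, 38 mm high, origin at the centre of its underside.
- board: Bystander: green circuit board 130 (x) x 90 (y) mm lying flat, parts up to 24 mm high, origin at the centre of its underside.
- driver: Bystander: screwdriver with black handle, 170 mm long, lying along its own x axis.
- solder: Bystander: reel of solder lying flat, 60 mm diameter, 48 mm high, origin at the centre of its underside.
Not all that is in view belongs to the job. Leave any green look-alike of the cell alone.

How it is judged:
On the way, in this order (a step that is already met when the one before it is completed fails the run):
1. the contact rod is pulled up to within 3 mm of its top stop (value of joint contact below 0.003 m), for 0.1 s.
2. the long cell stands in the bore of the jig, on its floor, with the rod still up (horizontal distance between cell and well_floor below 0.005 m and z of cell in the frame of well_floor below 0.004 m and angle between cell's own z axis and vertical below 0.13 rad and value of joint contact below 0.02 m), for 0.2 s.
At the end, for the whole second after the job is handed in: The long cell stands plus end up on the floor of the jig's bore (underside within 5 mm of the bore axis and 4 mm of the floor, within 7 degrees of upright), released and at rest, and the contact rod is down on it (travel above 27 mm) (horizontal distance between cell and well_floor below 0.005 m and z of cell in the frame of well_floor below 0.004 m and angle between cell's own z axis and vertical below 0.13 rad and value of joint contact above 0.027 m and linear speed of cell below 0.02 m/s and contact force between the fingers and cell below 0.1 N); the robot touches nothing.
It fails at once if a short cell is moved more than 12 mm (distance of any of short1, short2, short3 from where it was at the start of the episode above 0.012 m).
It fails at once if a bystander is moved more than 25 mm or the bottle tipped (distance of any of cleaner, meter, board, driver, solder from where it was at the start of the episode above 0.025 m or angle between cleaner's own z axis and vertical above 0.5 rad).
It fails at once if the long cell is dropped or knocked hard into the jig (over 45 N, with the rod still up) (contact force between cell and jig above 45 N and value of joint contact below 0.02 m).
It also fails if it takes over 72 s, if anything falls off the work surface, if the arm or the gripper's body presses on something with over 40 N, if the wrist force passes 120 N, or if a joint passes its speed limit or range.

## Robot

A 6-joint arm with a two-finger parallel gripper is mounted at the origin on the work surface. World frame = base frame: x ahead of the robot, y to its left, z up, the work surface at z = 0. Lengths are in m, angles in rad, forces in N, time in s.
With the tool pointing down it reaches from about 0.425 to 1.125 m from the base axis. Payload 14.9 kg.
Tool frame: the origin (TCP) lies on the mounting face of the last link; the fingertips stand 191 mm ahead of it and the grasp point (between the pads) lies 172 mm ahead of it (env.tcp_to_tips is the z of the fingertips in the tool frame, in m); z points along the fingers, y is the direction in which the jaws open and shut (so a half turn about z gives the same grasp; the last joint's range is limited). The gripper opens to 91 mm and grips with 3 to 60 N. Pads are 32 mm wide; open, the fingers measure 118 mm over their backs; the gripper's body (76 mm by 178 mm) begins 60 mm behind the grasp point.
Start: joints at [-1.222, 0.379, 1.734, -0, 1.028, -0.033], TCP at [0.261, -0.65, 0.405] pointing down, gripper open.
Joint ranges: [-2.77, 2.77], [-0.74, 2.19], [0, 2.66], [-1.06, 4.2], [0.31, 2.87], [-3.08, 3.08]. Speed limits (rad/s): [1.89, 1.89, 2.39, 3.14, 3.14, 3.14].

## Interface

Orientations are given as a unit quaternion [x, y, z, w].
In Python, from plant import status, camera, env gives the robot as it stands. The module is installed in compiled form; this text tells all that it offers.
- The arm moves only by the tool step_arm, never from a script. Its argument "rows" is one flat list of numbers, 7 for each row, row after row: the shift along the tool's x, y, z in m, then the turn, a rotation vector about the tool's x, y, z in rad, then the opening in per cent of the stroke, from 0 (shut) to 100 (fully open). A call has 1 to 20 rows; each row shifts and turns the commanded pose from where the row before left it, along the tool's axes as they then stand; what a row does not reach is not made up. A row lasts 1/10 s, in which the tool goes at most 50 mm and 8.59 degrees, less where a joint would pass 70% of its speed; a pose out of reach is approached as far as the arm can. A call with a gripper value outside its range is refused whole. The fingers move at their own pace and stop on an object; "force" is the grip in N (left out, the last holds). Time passes only in rows, so rows that do not move let the fingers close. It gives the time, the measured TCP pose, the force and the opening at its end, in the units of the state.
- status.state(): the state, without advancing time (a new reading comes with each control period).
- camera(name): name is "scene" or "top" or "wrist"; returns a dict with "img" (384x512x3 uint8, red, green, blue), "depth" (384x512 float32, m along the optical axis (not along the pixel's ray), 0 where there is no reading), "fovy" (degrees; the focal length in pixels is half the picture's height over the tangent of half this angle, whatever the lens; pixels are square), "cx", "cy" (the principal point, pixels), "R" (3x3) and "t" (3): a world point X has camera coordinates R X + t; the wrist camera has in their place "hand_eye" (4x4, takes a point from camera to tool coordinates, whose origin is the TCP and whose axes are the flange's). Camera axes: x right, y down, z forward; pixel columns grow to the right and rows downward; lengths in m; the calibration is good to about 2 mm. A picture is of the moment at which its call begins: read the wrist's pose just before it.
- env.sign_off(): hands the job in, once; it reports no verdict.
The state is a dict: "time_s": time; "joint_positions": joint angles; "dq": joint speeds; "joint_torque": joint torques, N m; "tool_pos": TCP position; "orientation": TCP orientation; "wrist_force": force on the tool from outside, world axes, zero at the start; "moment": the same for the moment, N m; "opening": opening from 0.0 (shut) to 1.0 (fully open).
Only numpy, scipy, OpenCV 4.12 (cv2) and the standard library are available. Lean on these libraries where they do the work, as an engineer would, in place of code of your own. Each camera call takes 0.05 s, during which the arm holds its last target.

## Working session

There is one attempt and no reset: what is moved stays moved. The work goes in short steps, Python scripts to look and compute and a tool call to move; the robot and the scene stay as the last step left them, time stands still between calls to the robot, and variables do not carry over. Pictures are saved under pics/ and viewed, and the job is handed in when it is done.

Besides the shell and the picture viewer there is one more tool, called after ">>>" by a JSON object that holds its "name" and its "arguments", one argument or row to a line. step_arm: Moves the arm, as the interface text tells. Its arguments: {"type":"object","properties":{"rows":{"type":"array"},"force":{"type":"number"}},"required":["rows"]}

```bash
mkdir -p pics
cat > h.py <<'E'
import numpy as np, cv2
from scipy.spatial.transform import Rotation as Ro
from plant import status, camera, env
def K(c):
    f=c["img"].shape[0]/2/np.tan(np.radians(c["fovy"])/2); return f,c["cx"],c["cy"]
def save(c,n,crop=None,s=1):
    im=c["img"][:,:,::-1]
    if crop: x0,y0,x1,y1=crop; im=im[y0:y1,x0:x1]
    if s!=1: im=cv2.resize(im,None,fx=s,fy=s,interpolation=cv2.INTER_CUBIC)
    cv2.imwrite("pics/"+n+".png",im)
def cloud(c):
    f,cx,cy=K(c);d=c["depth"];v,u=np.mgrid[:d.shape[0],:d.shape[1]]
    P=np.stack([(u-cx)/f*d,(v-cy)/f*d,d],-1)
    W=(P-c["t"])@c["R"]; W[d==0]=np.nan
    return W
def ray(c,u,v,z):
    f,cx,cy=K(c);R=np.array(c["R"]);t=np.array(c["t"])
    o=-R.T@t; r=R.T@np.array([(u-cx)/f,(v-cy)/f,1]); return o+r*(z-o[2])/r[2]
def proj(c,X):
    f,cx,cy=K(c);p=np.array(c["R"])@np.array(X)+c["t"];return f*p[0]/p[2]+cx,f*p[1]/p[2]+cy
E
python3 - <<'E'
from h import *
import pickle
for n in("scene","top"):
    c=camera(n);save(c,n+"0",s=1.5);pickle.dump(c,open(n+"0.pkl","wb"))
    R=np.array(c["R"]);print(n,c["fovy"],c["cx"],c["cy"],-R.T@c["t"],R[2])
c=camera("wrist");print(c["hand_eye"],c["fovy"]);save(c,"wrist0")
print(status.state(),env.tcp_to_tips)
E
```

```text
scene 56.03934840680563 260.3840743166789 192.34676921026912 [1.19930551 0.0374473  0.80185791] [-0.69624716 -0.05743146 -0.71550088]
top 54.99478542881214 247.53955379588157 186.2788463029798 [0.48010289 0.02442939 1.13043994] [ 0.10394503 -0.00801318 -0.99455076]
[[-8.13425668e-05 -9.65753329e-01 -2.59461946e-01  7.18805186e-02]
 [ 9.99999896e-01 -1.94971891e-04  4.12207631e-04 -9.82966231e-04]
 [-4.48678678e-04 -2.59461885e-01  9.65753244e-01  1.88850935e-02]
 [ 0.00000000e+00  0.00000000e+00  0.00000000e+00  1.00000000e+00]] 65.4950928579148
{'time_s': 0.15, 'joint_positions': array([-1.22229682e+00,  3.79294901e-01,  1.73464981e+00,  5.34406090e-06,
        1.02850166e+00, -3.32951166e-02]), 'dq': array([ 0.00163028, -0.00092225, -0.00155189,  0.00078411,  0.00031021,
        0.0001352 ]), 'joint_torque': array([-4.39744283e-03, -7.64117718e+01, -4.34657729e+01,  6.49596029e-02,
        4.09294898e-02, -6.15964291e-05]), 'tool_pos': array([ 0.26075988, -0.64946443,  0.40423253]), 'orientation': array([ 9.81834547e-01,  1.89738613e-01, -6.47357639e-05, -4.21926043e-04]), 'wrist_force': array([ 0.33913952, -0.14722017,  0.2024587 ]), 'moment': array([-0.04589792,  0.00668263, -0.00215186]), 'opening': 1.0015594745687013} 0.1908
```

View pics/scene0.png

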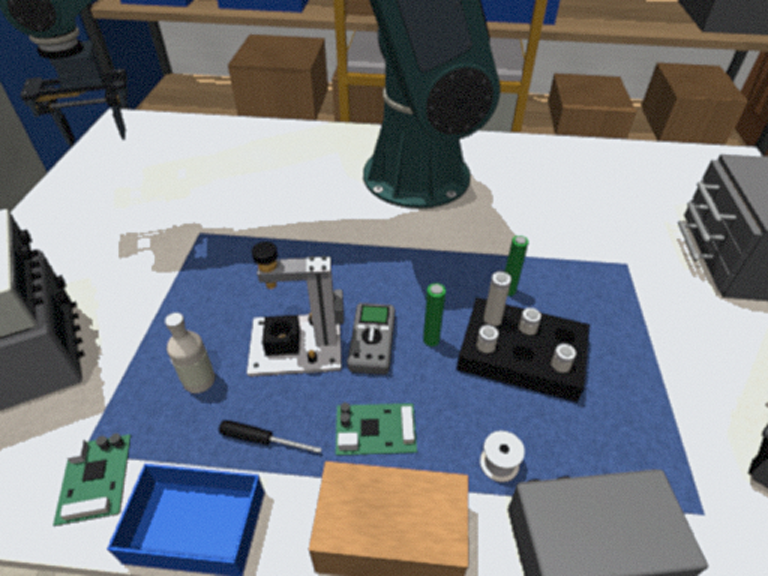

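View pics/top0.png

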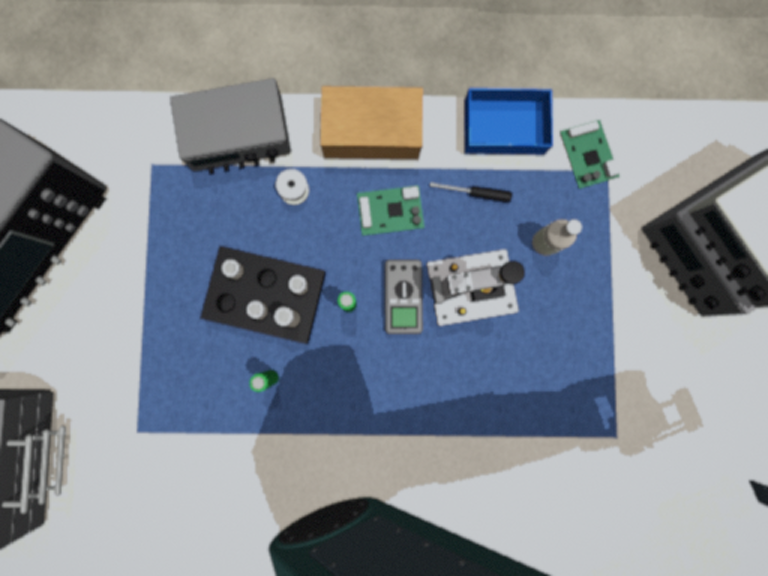

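Scene picture: the rack is at (525,345). The tall white cell stands in its near-left well at (497,298), and the three short ones are at (487,338), (530,320) and (564,357). The green look-alikes are at (435,315) and (515,265). The jig is at (295,310), with its head pointing to image left, towards the bottle (world -y). Next I measure these.

Run:
```python
from h import *
import pickle
for n in("scene","top"):
    c=pickle.load(open(n+"0.pkl","rb"));W=cloud(c);
    hsv=cv2.cvtColor(c["img"],cv2.COLOR_RGB2HSV)
    np.set_printoptions(precision=4,suppress=True)
    print(n,"mat z",np.nanmedian(W[(hsv[...,0]>105)&(hsv[...,0]<125)&(hsv[...,1]>120)][:,2]))
    def comps(m,name,amin=15):
        k,l,s,ce=cv2.connectedComponentsWithStats(m.astype(np.uint8))
        for i in range(1,k):
            if s[i,4]>amin:
                p=W[l==i];print(name,s[i,4],ce[i],np.nanmean(p,0),"min",np.nanmin(p,0),"max",np.nanmax(p,0))
    z=W[...,2]; inb=(W[...,0]>.3)&(W[...,0]<.85)&(abs(W[...,1])<.5)
    comps(inb&(z>.07)&(z<.10),"z70-100")
    comps(inb&(z>.138)&(z<.165),"z138-165")
    comps(inb&(z>.172)&(z<.2),"z172-200")
    comps(inb&(z>.2)&(z<.225),"z200-225")
    comps(inb&(z>.225),"z>225")
    comps(inb&(z>.04)&(z<.056),"z40-56")
    comps(inb&(z>.008)&(z<.016),"z12")
    save(c,n+"_jig",(150,150,250,260) if n=="scene" else (270,150,400,230),6)
    save(c,n+"_rack",(270,150,400,270) if n=="scene" else (125,155,240,270),6 if n!="scene" else 5)
```

```text
scene mat z 0.0008335758390066987
z70-100 85 [342.8235 176.2118] [0.4108 0.2126 0.0852] min [0.3967 0.1987 0.0702] max [0.4174 0.23   0.0997]
z70-100 95 [329.7684 204.7474] [0.5286 0.1702 0.0854] min [0.5145 0.1561 0.0702] max [0.5354 0.1882 0.1   ]
z70-100 88 [288.9545 210.0795] [0.5594 0.0615 0.0853] min [0.5495 0.0457 0.0702] max [0.5645 0.0776 0.0993]
z70-100 99 [354.0101 210.3838] [0.5348 0.2359 0.0774] min [0.5163 0.2211 0.0705] max [0.5489 0.2525 0.0812]
z70-100 148 [217.5811 213.3784] [ 0.5913 -0.1242  0.086 ] min [ 0.5783 -0.1498  0.0702] max [ 0.5959 -0.0936  0.0996]
z70-100 108 [325.3426 222.0463] [0.5841 0.1578 0.0777] min [0.5659 0.1423 0.0703] max [0.5988 0.1727 0.0821]
z70-100 198 [126.7929 240.0253] [ 0.6986 -0.3296  0.0846] min [ 0.6666 -0.3652  0.0703] max [ 0.7101 -0.3135  0.1   ]
z70-100 113 [376.646 235.   ] [0.6133 0.2858 0.0779] min [0.5959 0.2713 0.0701] max [0.6269 0.3025 0.0827]
z70-100 602 [418.5449 319.7159] [0.8393 0.3377 0.0943] min [0.817  0.2383 0.086 ] max [0.85   0.3947 0.0987]
z138-165 37 [346.6486 160.    ] [0.4016 0.2145 0.1395] min [0.3918 0.2017
[... 5599 characters left out ...]
 0.0431] max [ 0.5826 -0.183   0.0558]
z12 18 [311.3333 127.8889] [ 0.7814 -0.1802  0.0135] min [ 0.7715 -0.1978  0.0103] max [ 0.7879 -0.1635  0.0159]
z12 41 [262.3171 138.3415] [ 0.7472 -0.0286  0.0096] min [ 0.7287 -0.0432  0.008 ] max [ 0.7581 -0.0152  0.0129]
z12 479 [311.1148 175.476 ] [ 0.6328 -0.179   0.0119] min [ 0.5995 -0.2616  0.008 ] max [ 0.6602 -0.0989  0.016 ]
z12 73 [178.1233 185.9452] [0.5955 0.227  0.0106] min [0.5799 0.2118 0.008 ] max [0.6107 0.2399 0.0155]
z12 686 [317.0015 204.8703] [ 0.5429 -0.1964  0.0118] min [ 0.5082 -0.2817  0.008 ] max [ 0.5894 -0.1141  0.016 ]
z12 76 [151.1579 202.1447] [0.545  0.3069 0.011 ] min [0.5302 0.2922 0.008 ] max [0.561  0.3201 0.0148]
```

Run:
```python
from h import *
import pickle
np.set_printoptions(precision=4,suppress=True)
A=[]
for n in("scene","top"):
    c=pickle.load(open(n+"0.pkl","rb"));W=cloud(c).reshape(-1,3)
    b=W[(W[:,0]>.49)&(W[:,0]<.69)&(W[:,1]>-.30)&(W[:,1]<-.085)]
    p=b[(b[:,2]>.0095)&(b[:,2]<.0145)]
    def rect(p,name):
        r=cv2.minAreaRect(p[:,:2].astype(np.float32)*1000);print(n,name,r,len(p));return r
    r=rect(p,"base")
    p=b[(b[:,2]>.047)&(b[:,2]<.056)&(b[:,1]<-.165)];rect(p,"nest")
    p=b[(b[:,2]>.201)&(b[:,2]<.209)];rect(p,"head")
    k=b[b[:,2]>.238];print("knob",k.mean(0),(k.min(0)+k.max(0))/2,np.ptp(k,axis=0),np.median(k[:,2]))
    rr=W[(W[:,0]>.44)&(W[:,0]<.68)&(W[:,1]>.09)&(W[:,1]<.37)&(W[:,2]>.042)&(W[:,2]<.048)];rect(rr,"rack")
    m=W[(W[:,0]>.44)&(W[:,0]<.6)&(W[:,1]>.14)&(W[:,1]<.2)&(W[:,2]>.143)&(W[:,2]<.154)];print("cell",m.mean(0),(m.min(0)+m.max(0))/2,np.ptp(m,axis=0))
```

```text
scene base ((587.1061401367188, -189.8264617919922), (130.9982452392578, 164.74349975585938), 9.951605796813965) 1056
scene nest ((589.8221435546875, -211.66343688964844), (64.3482437133789, 62.45332717895508), 9.972945213317871) 338
scene head ((582.4771118164062, -170.2803497314453), (33.71686553955078, 111.9546127319336), 9.399125099182129) 392
knob [ 0.5919 -0.2105  0.2418] [ 0.5897 -0.211   0.2418] [0.041  0.0393 0.0075] 0.2419087616686079
scene rack ((563.2966918945312, 230.37069702148438), (215.2588653564453, 154.43157958984375), 77.41622924804688) 2476
cell [0.5198 0.1718 0.148 ] [0.5183 0.1722 0.1479] [0.0295 0.0312 0.0091]
top base ((584.6090087890625, -189.21502685546875), (129.63702392578125, 164.72483825683594), 10.487493515014648) 939
top nest ((588.3915405273438, -211.63153076171875), (61.886531829833984, 62.269020080566406), 10.87768840789795) 145
top head ((579.41162109375, -159.67579650878906), (33.81691360473633, 94.8672103881836), 11.471360206604004) 423
knob [ 0.5883 -0.2113  0.2417] [ 0.5878 -0.2114  0.2424] [0.0371 0.0373 0.0088] 0.24166693094631309
top rack ((562.1602172851562, 230.65634155273438), (215.80999755859375, 149.93838500976562), 77.34601593017578) 2524
cell [0.5158 0.1721 0.1486] [0.5162 0.1728 0.1481] [0.0294 0.0297 0.0096]
```

View pics/scene_jig.png

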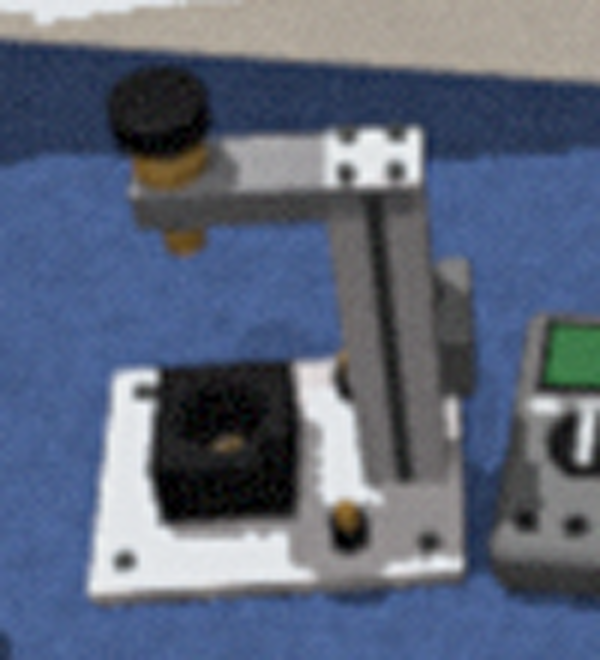

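View pics/scene_rack.png

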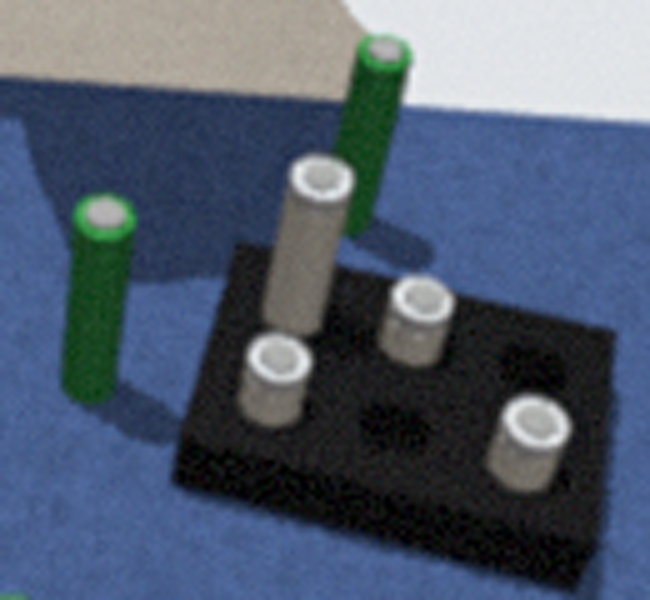

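Scene crop: the knob is at crop (158,110), the head runs to the column at (390,330), and the nest bore is at (225,440). The rack crop shows one tall white-sleeved cell at (315,245). The two tall green ones at (105,300) and (370,130) are look-alikes, and the three short cells are at (420,320), (277,380) and (530,440). The target is the tall white one.

Now I lift and move over the knob.

>>> {"name": "step_arm", "arguments": {
  "rows": [0, 0, -0.04, 0, 0, 0, 100, 0.01, -0.006, -0.04, 0, 0, 0, 100, 0.03, -0.0182, 0, 0, 0, 0, 100, 0.035, -0.0212, 0, 0, 0, 0, 100, 0.035, -0.0212, 0, 0, 0, 0, 100, 0.035, -0.0212, 0, 0, 0, 0, 100, 0.035, -0.0212, 0, 0, 0, 0, 100],
  "force": 25
}}

```text
time_s: 0.85
tool_pos: [0.3879, -0.4799, 0.4846]
orientation: [0.982, 0.19, -0.0, -0.0]
wrist_force: [1.6, 0.3, -0.4]
opening: 0.999
```

```bash
cat >> h.py <<'E'
import json,os
def log():
    s=status.state();d=json.load(open("log.json")) if os.path.exists("log.json") else []
    d.append([list(map(float,s["joint_positions"])),list(map(float,s["tool_pos"])),list(map(float,s["orientation"]))]);json.dump(d,open("log.json","w"));
    np.set_printoptions(precision=4,suppress=True);R=Ro.from_quat(s["orientation"]).as_matrix()
    print(s["time_s"],"q",s["joint_positions"],"p",s["tool_pos"],"F",s["wrist_force"],"op",s["opening"],"\n",R);return s,R
E
python3 -c "
from h import *
log()"
```

```text
0.85 q [-0.9288  0.1646  1.8541  0.0001  1.123   0.2604] p [ 0.3879 -0.4799  0.4846] F [ 1.6493  0.3024 -0.3998] op 0.9993629654356146 
 [[ 0.9281  0.3724 -0.0001]
 [ 0.3724 -0.9281  0.0002]
 [ 0.     -0.0002 -1.    ]]
```

>>> {"name": "step_arm", "arguments": {
  "rows": [0.04, -0.0243, 0, 0, 0, 0, 100, 0.04, -0.0243, 0, 0, 0, 0, 100, 0.04, -0.0243, 0, 0, 0, 0, 100, 0.04, -0.0243, 0, 0, 0, 0, 100, 0.04, -0.0243, 0, 0, 0, 0, 100, 0.04, -0.0243, 0, 0, 0, 0, 100, 0.03, -0.0182, 0, 0, 0, 0, 100, 0.016, -0.0096, 0, 0, 0, 0, 100, 0.002, -0.002, 0, 0, 0, 0, 100, 0, 0, 0, 0, 0, 0, 100]
}}

```text
time_s: 1.85
tool_pos: [0.5889, -0.2113, 0.4845]
orientation: [0.982, 0.19, -0.0, -0.0]
wrist_force: [-0.3, 0.8, 0.2]
opening: 0.999
```

```bash
python3 -c "
from h import *
s,R=log()
print(R.T@(np.array([.589,-.2115,.240])-s['tool_pos'])-[0,0,.172])"
```

```text
1.85 q [-0.3818  0.1791  1.8372 -0.0002  1.1257  0.8068] p [ 0.5889 -0.2113  0.4845] F [-0.3384  0.8374  0.231 ] op 0.9987918096810205 
 [[ 0.9278  0.373  -0.0005]
 [ 0.373  -0.9278 -0.    ]
 [-0.0005 -0.0002 -1.    ]]
[0.0002 0.0002 0.0725]
```

```bash
python3 -c "
from h import *
s=status.state();R=Ro.from_quat(s['orientation']).as_matrix()
c=camera('wrist');save(c,'w1')
f,cx,cy=K(c);d=c['depth'];v,u=np.mgrid[:384,:512]
P=np.stack([(u-cx)/f*d,(v-cy)/f*d,d],-1);H=c['hand_eye']
T=P@H[:3,:3].T+H[:3,3];W=T@R.T+s['tool_pos'];W[d==0]=np.nan
b=(W[...,2]>.225)&(W[...,2]<.26)&(abs(W[...,0]-.589)<.05)&(abs(W[...,1]+.2115)<.05)
p=W[b];z=np.percentile(p[:,2],[5,50,95]);print(len(p),z)
p=p[p[:,2]>z[1]-.003];print((p.min(0)+p.max(0))/2,p.mean(0),np.ptp(p,axis=0))
"
```

```text
1985 [0.23678763 0.24288831 0.24408983]
[ 0.58719353 -0.21118979  0.2428269 ] [ 0.58794804 -0.2108093   0.24293276] [0.03905642 0.03925758 0.00577619]
```

View pics/w1.png

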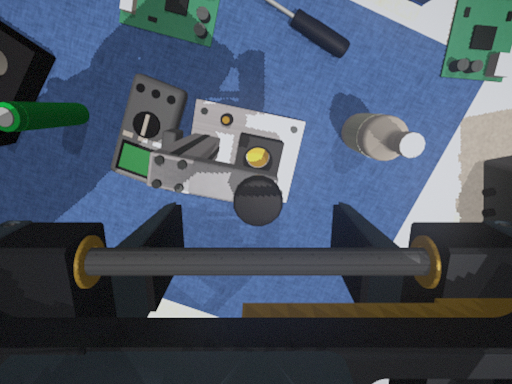

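The wrist view has the knob centred between the fingers at (258,200), with its top at z = 0.243, so the rod is about 20 mm down. Next I descend and grip it.

>>> {"name": "step_arm", "arguments": {
  "rows": [0, 0, 0.03, 0, 0, 0, 100, 0, 0, 0.025, 0, 0, 0, 100, -0.001, 0, 0.0155, 0, 0, 0, 100, 0, 0, 0, 0, 0, 0, 100, 0, 0, 0, 0, 0, 0, 0, 0, 0, 0, 0, 0, 0, 0, 0, 0, 0, 0, 0, 0, 0, 0, 0, 0, 0, 0, 0, 0, 0, 0, 0, 0, 0, 0, 0],
  "force": 30
}}

```text
time_s: 2.8
tool_pos: [0.5882, -0.2115, 0.4147]
orientation: [0.982, 0.19, 0.0, 0.0]
wrist_force: [-0.3, -0.8, -0.4]
opening: 0.59
```

>>> {"name": "step_arm", "arguments": {
  "rows": [0, 0, 0, 0, 0, 0, 0, 0, 0, -0.005, 0, 0, 0, 0, 0, 0, -0.005, 0, 0, 0, 0, 0, 0, -0.003, 0, 0, 0, 0, 0, 0, 0, 0, 0, 0, 0]
}}

```text
time_s: 3.3
tool_pos: [0.5881, -0.2118, 0.4276]
orientation: [0.982, 0.19, -0.0, 0.0]
wrist_force: [-2.3, -5.0, 1.2]
opening: 0.428
```

```bash
python3 -c "
from h import *
log()"
```

```text
3.3 q [-0.3829  0.237   1.8777 -0.0009  1.0266  0.8065] p [ 0.5881 -0.2118  0.4276] F [-2.2967 -5.0177  1.2012] op 0.42754848350255803 
 [[ 0.928   0.3727  0.    ]
 [ 0.3727 -0.928  -0.0008]
 [-0.0003  0.0007 -1.    ]]
```

>>> {"name": "step_arm", "arguments": {
  "rows": [0, 0, -0.003, 0, 0, 0, 0, 0, 0, -0.003, 0, 0, 0, 0, 0, 0, -0.002, 0, 0, 0, 0, 0, 0, 0, 0, 0, 0, 0]
}}

```text
time_s: 3.7
tool_pos: [0.5881, -0.2118, 0.4353]
orientation: [0.982, 0.19, -0.0, 0.0]
wrist_force: [0.2, -6.4, -2.0]
opening: 0.434
```

```bash
cat >> h.py <<'E'
def wcloud(name=None):
    s=status.state();R=Ro.from_quat(s['orientation']).as_matrix()
    c=camera('wrist')
    if name: save(c,name)
    f,cx,cy=K(c);d=c['depth'];v,u=np.mgrid[:384,:512]
    P=np.stack([(u-cx)/f*d,(v-cy)/f*d,d],-1);H=c['hand_eye']
    T=P@H[:3,:3].T+H[:3,3];W=T@R.T+s['tool_pos'];W[d==0]=np.nan
    return c,W,s
def knob():
    c=camera('scene');W=cloud(c)
    b=(W[...,2]>.225)&(W[...,2]<.30)&(abs(W[...,0]-.589)<.024)&(abs(W[...,1]+.2115)<.024)
    return c,W[b]
E
python3 -c "
from h import *
log()
c,p=knob();save(c,'s1',(120,90,260,230),4);print(len(p),np.percentile(p[:,2],[5,25,50,75,95]))
c,W,s=wcloud('w2');b=(W[...,2]>.225)&(W[...,2]<.29)&(abs(W[...,0]-.589)<.018)&(abs(W[...,1]+.2115)<.018)
p=W[b];print(len(p),np.percentile(p[:,2],[5,25,50,75,95]))"
```

```text
3.7 q [-0.3829  0.2284  1.873  -0.0009  1.0399  0.8065] p [ 0.5881 -0.2118  0.4353] F [ 0.2174 -6.4347 -2.0304] op 0.4336894572843003 
 [[ 0.928   0.3727 -0.    ]
 [ 0.3727 -0.928  -0.0008]
 [-0.0003  0.0007 -1.    ]]
304 [0.2439 0.2541 0.2601 0.2614 0.2915]
2864 [0.2514 0.2606 0.2613 0.2619 0.2634]
```

View pics/s1.png

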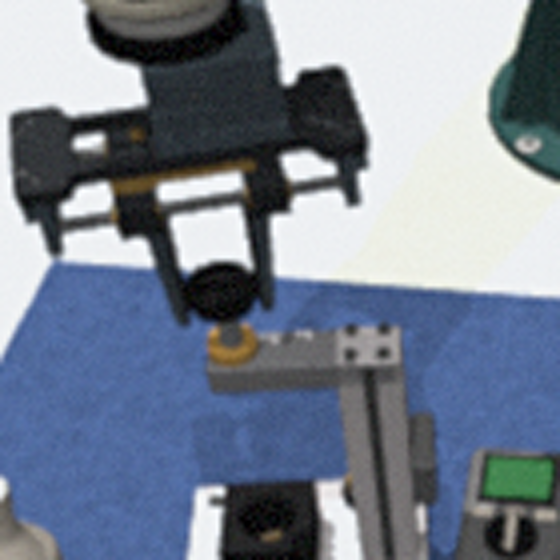

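The knob is up to about 0.2615. I pull a little further, until the stop shows in the force reading.

>>> {"name": "step_arm", "arguments": {
  "rows": [0, 0, -0.002, 0, 0, 0, 0, 0, 0, -0.002, 0, 0, 0, 0, 0, 0, 0, 0, 0, 0, 0]
}}

```text
time_s: 4.1
tool_pos: [0.588, -0.2118, 0.4379]
orientation: [0.982, 0.19, -0.0, 0.0]
wrist_force: [8.1, -9.0, -18.2]
opening: 0.431
```

>>> {"name": "step_arm", "arguments": {
  "rows": [0, 0, -0.002, 0, 0, 0, 0, 0, 0, 0, 0, 0, 0, 0]
}}

```text
time_s: 4.3
tool_pos: [0.5878, -0.2119, 0.4384]
orientation: [0.982, 0.19, -0.001, 0.0]
wrist_force: [13.3, -13.3, -31.2]
opening: 0.429
```

```bash
python3 -c "
from h import *
log()
c,W,s=wcloud('w3');b=(W[...,2]>.225)&(W[...,2]<.29)&(abs(W[...,0]-.589)<.018)&(abs(W[...,1]+.2115)<.018)
p=W[b];print(len(p),np.percentile(p[:,2],[5,25,50,75,95]))"
```

```text
4.3 q [-0.3831  0.2247  1.8713 -0.0012  1.0463  0.8065] p [ 0.5878 -0.2119  0.4384] F [ 13.3176 -13.2767 -31.2289] op 0.42943261159013113 
 [[ 0.928   0.3726 -0.0012]
 [ 0.3726 -0.928  -0.0007]
 [-0.0013  0.0002 -1.    ]]
2899 [0.254  0.2632 0.2639 0.2645 0.2656]
```

The stop is reached: 31 N pull and the knob top at 0.264. I ease off, open, and rise clear.

>>> {"name": "step_arm", "arguments": {
  "rows": [0, 0, 0.003, 0, 0, 0, 0, 0, 0, 0, 0, 0, 0, 100, 0, 0, 0, 0, 0, 0, 100, 0, 0, 0, 0, 0, 0, 100, 0, 0, 0, 0, 0, 0, 100, 0, 0, 0, 0, 0, 0, 100, 0, 0, -0.03, 0, 0, 0, 100, 0, 0, -0.04, 0, 0, 0, 100, 0, 0, 0, 0, 0, 0, 100]
}}

```text
time_s: 5.25
tool_pos: [0.5889, -0.2118, 0.5137]
orientation: [0.982, 0.19, 0.003, 0.002]
wrist_force: [0.5, 0.2, 0.5]
opening: 1.0
```

Run:
```python
from h import *
log()
c,p=knob();print(np.percentile(p[:,2],[50,75,95]))
# fit planar kinematics from log
from scipy.optimize import least_squares
D=json.load(open("log.json"))
D.append([[-1.222297,.379295,1.73465,0,1.0285,-.0333],[.26076,-.64946,.40423],None])
q=np.array([d[0] for d in D]);p=np.array([d[1] for d in D]);r=np.sqrt(np.hypot(p[:,0],p[:,1])**2-.0233**2)
print(np.c_[q[:,1:5],r,p[:,2]])
```

```text
5.25 q [-0.3824  0.1522  1.8141  0.0001  1.168   0.8065] p [ 0.5889 -0.2118  0.5137] F [0.5215 0.195  0.5141] op 0.999857628467682 
 [[ 0.928   0.3726  0.0069]
 [ 0.3727 -0.928  -0.0027]
 [ 0.0054  0.005  -1.    ]]
[0.2611 0.2623 0.2635]
[[ 0.1646  1.8541  0.0001  1.123   0.6166  0.4846]
 [ 0.1791  1.8372 -0.0002  1.1257  0.6252  0.4845]
 [ 0.237   1.8777 -0.0009  1.0266  0.6247  0.4276]
 [ 0.2284  1.873  -0.0009  1.0399  0.6247  0.4353]
 [ 0.2247  1.8713 -0.0012  1.0463  0.6244  0.4384]
 [ 0.1522  1.8141  0.0001  1.168   0.6254  0.5137]
 [ 0.3793  1.7347  0.      1.0285  0.6995  0.4042]]
```

Run:
```python
from h import *
D=json.load(open("log.json"))
D.append([[-1.222297,.379295,1.73465,0,1.0285,-.0333],[.26076,-.64946,.40423],None])
D=[D[0],D[1],D[5],D[6],D[3]]
q=np.array([d[0] for d in D]);p=np.array([d[1] for d in D]);r=np.sqrt(np.hypot(p[:,0],p[:,1])**2-.0233**2)
A=[];B=[]
for i in range(len(q)):
    a,b=q[i,1],q[i,1]+q[i,2]
    A.append([1,0,np.sin(a),np.sin(b),np.cos(b)]);B.append(r[i])
    A.append([0,1,np.cos(a),np.cos(b),-np.sin(b)]);B.append(p[i,2])
x,res,rk,sv=np.linalg.lstsq(np.array(A),np.array(B),rcond=None)
np.set_printoptions(precision=4,suppress=True)
print(x,np.hypot(x[3],x[4]),np.arctan2(x[4],x[3]),sv,np.array(A)@x-B)
```

```text
[0.0002 0.2433 0.5517 0.6055 0.0452] 0.6071845652684063 0.07453897420846019 [3.8703 3.161  0.1322 0.0884 0.0563] [ 0.0002  0.      0.0002 -0.     -0.0002 -0.      0.     -0.     -0.0002
  0.    ]
```

```bash
cat > ik.py <<'E'
import numpy as np
from scipy.spatial.transform import Rotation as Ro
LO=np.array([-2.77,-.74,0,-1.06,.31,-3.08]);HI=np.array([2.77,2.19,2.66,4.2,2.87,3.08])
PR=dict(a1=0.,Hd=.2433,L1=.5517,A=.6055,B=.0452,d6=.10,lat=.0233)
def wrap(x): return (x+np.pi)%(2*np.pi)-np.pi
def ik(p,R,P=PR):
    L2=np.hypot(P['A'],P['B']);g=np.arctan2(P['B'],P['A'])
    w=p-P['d6']*R[:,2];H=P['Hd']+P['d6'];out=[]
    rr=np.hypot(w[0],w[1]);
    if rr<P['lat']: return out
    r=np.sqrt(rr**2-P['lat']**2)
    q1=np.arctan2(w[1],w[0])-np.arctan2(P['lat'],r)
    x=r-P['a1'];z=w[2]-H;D2=x*x+z*z
    c=(D2-P['L1']**2-L2**2)/(2*P['L1']*L2)
    if abs(c)>1: return out
    b=np.arccos(c);q3=b-g
    q2=np.arctan2(x,z)-np.arctan2(L2*np.sin(b),P['L1']+L2*np.cos(b))
    M=Ro.from_euler('ZY',[q1,q2+q3]).as_matrix().T@R
    e=Ro.from_matrix(M).as_euler('ZYZ')
    for f in(0,1):
        q4,q5,q6=(e if not f else (e[0]+np.pi,-e[1],e[2]+np.pi))
        if q5<0 : pass
        for k4 in(-1,0,1):
            for k6 in(-1,0,1):
                q=np.array([q1,q2,q3,wrap(q4)+2*np.pi*k4,q5,wrap(q6-np.pi/2)+2*np.pi*k6])
                if (q>=LO).all() and (q<=HI).all(): out.append(q)
    return out
def toolR(psi,phi,roll=0,lean=None):
    # heading psi, pitch below horizontal phi; x up-ish
    h=np.array([np.cos(psi),np.sin(psi),0])
    z=np.cos(phi)*h-np.sin(phi)*np.array([0,0,1]);x=np.sin(phi)*h+np.cos(phi)*np.array([0,0,1])
    R=np.stack([x,np.cross(z,x),z],1)@Ro.from_euler('z',roll).as_matrix()
    return R
E
python3 - <<'E'
from ik import *
np.set_printoptions(precision=2,suppress=True,linewidth=150)
# check with home
R=Ro.from_quat([.98183,.18974,-.00006,-.00042]).as_matrix();print(ik(np.array([.26076,-.64946,.40423]),R))
d=np.radians
cell=np.array([.517,.1728,.115]);jig=np.array([.589,-.2115,.117])
for nm,g in(("cell",cell),("jig",jig)):
  for phi in(30,37,45):
    for psi in range(-180,180,15):
      for roll in (0,180):
        R=toolR(d(psi),d(phi),d(roll));p=g-R[:,2]*.172
        s=ik(p,R)
        if s: print(nm,phi,psi,roll,*s)
E
```

```text
[array([-1.22,  0.38,  1.73,  0.  ,  1.03, -0.03])]
cell 30 -180 0 [ 0.2   0.8   1.6   0.17  1.78 -1.44]
cell 30 -180 180 [0.2  0.8  1.6  0.17 1.78 1.71]
cell 30 -165 0 [ 0.27  0.81  1.58  0.01  1.8  -1.56]
cell 30 -165 180 [0.27 0.81 1.58 0.01 1.8  1.58]
cell 30 -150 0 [ 0.35  0.81  1.59 -0.15  1.79 -1.69]
cell 30 -150 180 [ 0.35  0.81  1.59 -0.15  1.79  1.45]
cell 30 -135 0 [ 0.43  0.79  1.62 -0.31  1.74 -1.81]
cell 30 -135 180 [ 0.43  0.79  1.62 -0.31  1.74  1.33]
cell 30 -120 0 [ 0.5   0.76  1.68 -0.47  1.67 -1.91]
cell 30 -120 180 [ 0.5   0.76  1.68 -0.47  1.67  1.23]
cell 30 -105 0 [ 0.57  0.73  1.75 -0.62  1.57 -2.  ]
cell 30 -105 180 [ 0.57  0.73  1.75 -0.62  1.57  1.14]
cell 30 -90 0 [ 0.63  0.68  1.85 -0.78  1.46 -2.06]
cell 30 -90 180 [ 0.63  0.68  1.85 -0.78  1.46  1.08]
cell 30 -75 0 [ 0.68  0.63  1.96 -0.95  1.33 -2.09]
cell 30 -75 180 [ 0.68  0.63  1.96 -0.95  1.33  1.05]
cell 30 -15 0 [ 0.62  0.44  2.4   4.2   0.87 -1.87]
cell 30 -15 180 [0.62 0.44 2.4  4.2  0.87 1.27]
cell 30 0 0 [ 0.48  0.41  2.48  3.72  0.83 -1.73]
cell 30 0 180 [0.48 0.41 2.48 3.72 0.83 1.41]
cell
[... 10789 characters left out ...]
   1.84  0.77  1.21 -0.88]
jig 45 75 180 [-0.67  0.6   1.84  0.77  1.21  2.26]
jig 45 90 0 [-0.63  0.65  1.74  0.63  1.34 -0.97]
jig 45 90 180 [-0.63  0.65  1.74  0.63  1.34  2.17]
jig 45 105 0 [-0.59  0.69  1.66  0.49  1.45 -1.08]
jig 45 105 180 [-0.59  0.69  1.66  0.49  1.45  2.06]
jig 45 120 0 [-0.53  0.73  1.59  0.35  1.54 -1.2 ]
jig 45 120 180 [-0.53  0.73  1.59  0.35  1.54  1.94]
jig 45 135 0 [-0.48  0.76  1.54  0.22  1.61 -1.34]
jig 45 135 180 [-0.48  0.76  1.54  0.22  1.61  1.8 ]
jig 45 150 0 [-0.42  0.77  1.51  0.08  1.64 -1.49]
jig 45 150 180 [-0.42  0.77  1.51  0.08  1.64  1.65]
jig 45 165 0 [-0.35  0.78  1.5  -0.07  1.65 -1.64]
jig 45 165 180 [-0.35  0.78  1.5  -0.07  1.65  1.5 ]
```

>>> {"name": "step_arm", "arguments": {
  "rows": [0, 0, 0, 0, 0, -0.147, 60, 0, 0, 0, 0, 0, -0.147, 60, 0, 0, 0, 0, 0, -0.147, 60, 0, 0, 0, 0, 0, -0.147, 60, 0, 0, 0, 0, 0, -0.147, 60, 0, 0, 0, 0, 0, -0.147, 60, 0, 0, 0, 0, 0, -0.147, 60, 0, 0, 0, 0, 0, -0.147, 60, 0, 0, 0, 0, 0, -0.147, 60, 0, 0, 0, 0, 0, -0.147, 60, 0, 0, 0, 0, 0, -0.147, 60, 0, 0, 0, 0, 0, -0.147, 60, 0, 0, 0, 0, 0, -0.147, 60, 0, 0, 0, 0, 0, -0.147, 60, 0, 0, 0, 0, 0, -0.147, 60, 0, 0, 0, 0, 0, -0.147, 60, 0, 0, 0, 0, 0, -0.147, 60, 0, 0, 0, 0, 0, -0.147, 60, 0, 0, 0, 0, 0, -0.147, 60, 0, 0, 0, 0, 0, -0.147, 60]
}}

```text
time_s: 7.3
tool_pos: [0.588, -0.2114, 0.507]
orientation: [-0.093, 0.996, 0.0, -0.001]
wrist_force: [0.3, 0.2, 0.1]
opening: 0.602
```

```bash
python3 -c "
from h import *
from ik import toolR
s,R=log()
print(R.T@(np.array([.715,.209,.40])-s['tool_pos']))"
```

```text
7.3 q [-0.3825  0.1574  1.8205  0.      1.1652 -2.1396] p [ 0.588  -0.2114  0.507 ] F [0.3077 0.1619 0.1488] op 0.6019674088390872 
 [[-0.9827 -0.1852 -0.0013]
 [-0.1852  0.9827  0.0006]
 [ 0.0012  0.0008 -1.    ]]
[-0.2028  0.3895  0.1071]
```

>>> {"name": "step_arm", "arguments": {
  "rows": [-0.02, 0.039, 0, 0, 0, 0, 60, -0.02, 0.039, 0, 0, 0, 0, 60, -0.02, 0.039, 0, 0, 0, 0, 60, -0.02, 0.039, 0, 0, 0, 0, 60, -0.02, 0.039, 0.01, 0, 0, 0, 60, -0.02, 0.039, 0.02, 0, 0, 0, 60, -0.02, 0.039, 0.02, 0, 0, 0, 60, -0.021, 0.039, 0.02, 0, 0, 0, 60, -0.021, 0.039, 0.02, 0, 0, 0, 60, -0.021, 0.039, 0.017, 0, 0, 0, 60, 0, 0, 0, 0, 0.132, 0, 60, 0, 0, 0, 0, 0.132, 0, 60, 0, 0, 0, 0, 0.132, 0, 60, 0, 0, 0, 0, 0.132, 0, 60, 0, 0, 0, 0, 0.132, 0, 60, 0, 0, 0, 0, 0.132, 0, 60, 0, 0, 0, 0, 0.133, 0, 60, 0, 0, 0, 0, 0, 0, 60]
}}

```text
time_s: 9.1
tool_pos: [0.7178, 0.2085, 0.3991]
orientation: [-0.08, 0.89, -0.04, -0.447]
wrist_force: [0.2, -0.7, -0.8]
opening: 0.602
```

```bash
python3 -c "
from h import *
from ik import *
s,R=log()
for d6 in(.08,.1,.12):
  PR['d6']=d6;print(d6,ik(s['tool_pos'],R))
print('pitch',np.degrees(np.arcsin(-R[2,2])),'x tilt',R[2,1])
print(R.T@(np.array([.517,.1728,.115])-s['tool_pos'])-[0,0,.172])
c,W,s=wcloud('w4')
z=W[...,2];b=(z>.143)&(z<.156)&(abs(W[...,0]-.517)<.03)&(abs(W[...,1]-.173)<.03)
p=W[b];print(len(p),(p.min(0)+p.max(0))/2,p.mean(0),np.ptp(p,axis=0))"
```

```text
9.1 q [ 0.246   0.5831  1.5     0.0576  1.9866 -1.508 ] p [0.7178 0.2085 0.3991] F [ 0.2241 -0.6852 -0.7585] op 0.6015866998459335 
 [[-0.5883 -0.1792 -0.7885]
 [-0.1071  0.9838 -0.1437]
 [ 0.8015 -0.0001 -0.598 ]]
0.08 [array([ 0.2459,  0.5861,  1.4964,  0.0575,  1.9872, -1.5081])]
0.1 [array([ 0.2446,  0.6183,  1.4602,  0.0565,  1.9912, -1.5091])]
0.12 [array([ 0.2434,  0.6506,  1.4231,  0.0556,  1.9962, -1.5099])]
pitch 36.72573852941451 x tilt -0.00010019253467502542
[-0.1058  0.0009  0.1614]
191 [0.5049 0.1717 0.1501] [0.5057 0.1708 0.1501] [0.0145 0.0291 0.0051]
```

View pics/w4.png

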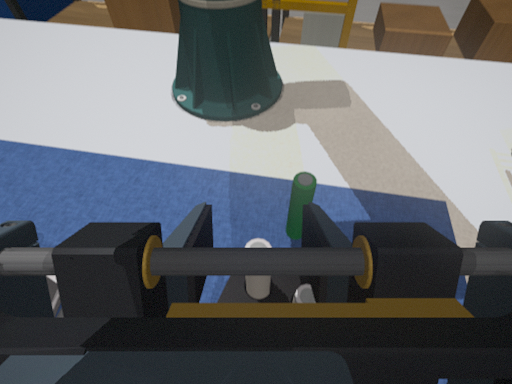

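The wrist view shows the long white cell at (258,265), centred between the fingers. The green one at (302,205) is beyond it, and a short cell is at (305,295). I approach along the tool axis.

>>> {"name": "step_arm", "arguments": {
  "rows": [-0.03, 0, 0, 0, 0, 0, 60, -0.04, 0, 0, 0, 0, 0, 60, -0.036, 0, 0, 0, 0, 0, 60, 0, 0, 0.03, 0, 0, 0, 60, 0, 0, 0.04, 0, 0, 0, 60, 0, 0, 0.03, 0, 0, 0, 60, 0, 0, 0, 0, 0, 0, 60, 0, 0, 0, 0, 0, 0, 60]
}}

```text
time_s: 9.95
tool_pos: [0.7022, 0.2057, 0.2565]
orientation: [-0.081, 0.892, -0.04, -0.443]
wrist_force: [-0.9, -0.4, 1.4]
opening: 0.599
```

```bash
python3 -c "
from h import *
s,R=log()
print(R.T@(np.array([.517,.172,.115])-s['tool_pos'])-[0,0,.172])
c,W,s=wcloud('w5')
z=W[...,2];b=(z>.143)&(z<.156)&(abs(W[...,0]-.517)<.03)&(abs(W[...,1]-.173)<.03)
p=W[b];print(len(p),(p.min(0)+p.max(0))/2,p.mean(0),np.ptp(p,axis=0))
c=camera('scene');save(c,'s2',(200,80,420,280),3)
"
```

```text
9.95 q [ 0.2475  0.7233  1.5629  0.0547  1.7764 -1.519 ] p [0.7022 0.2057 0.2565] F [-0.8515 -0.4489  1.3989] op 0.5985428791483992 
 [[-0.5941 -0.1793 -0.7841]
 [-0.1083  0.9838 -0.1429]
 [ 0.7971  0.     -0.6039]]
[0.0009 0.     0.0635]
1504 [0.5225 0.1689 0.1493] [0.5167 0.1731 0.1494] [0.0488 0.039  0.0126]
```

View pics/w5.png

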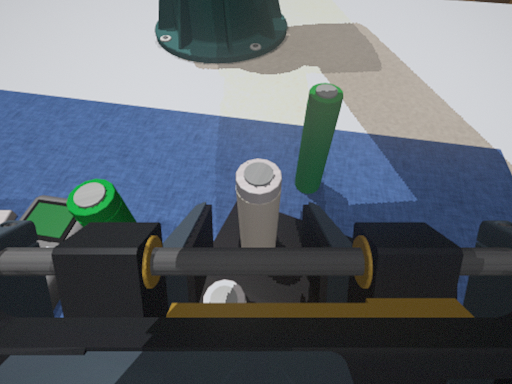

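View pics/s2.png

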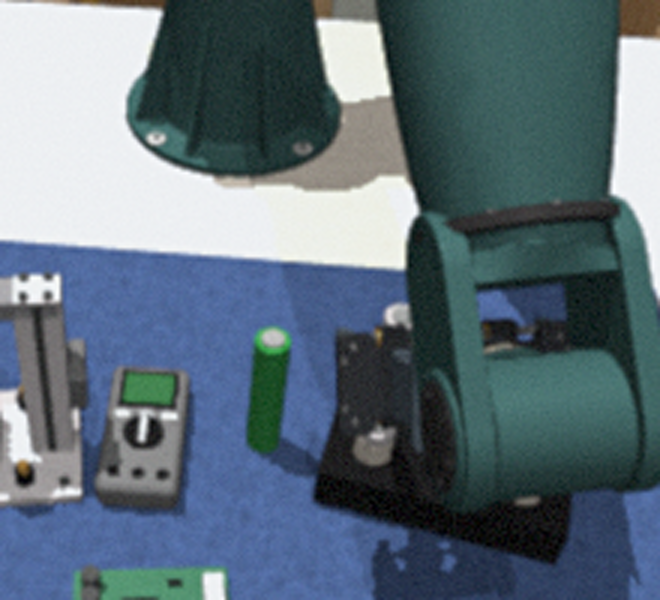

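```bash
python3 -c "
from h import *
c,W,s=wcloud()
z=W[...,2]
b=(z>.1465)&(z<.1535)
k,l,st,ce=cv2.connectedComponentsWithStats(b.astype(np.uint8))
for i in range(1,k):
  if st[i,4]>80:
    p=W[l==i];print(st[i],ce[i],np.median(p,0),(np.percentile(p,2,axis=0)+np.percentile(p,98,axis=0))/2,np.percentile(p,98,axis=0)-np.percentile(p,2,axis=0))
"
```

```text
[ 235  158   46   37 1353] [257.68957871 175.9586105 ] [0.51635633 0.17306311 0.1496759 ] [0.51445081 0.17268043 0.14962848] [0.02839771 0.02817508 0.00485403]
```

The cell centre reads (0.516, 0.173), consistent across the views. I advance and grip.

>>> {"name": "step_arm", "arguments": {
  "rows": [0.001, 0.0005, 0.025, 0, 0, 0, 60, 0, 0, 0.025, 0, 0, 0, 60, 0, 0, 0.0145, 0, 0, 0, 60, 0, 0, 0, 0, 0, 0, 60, 0, 0, 0, 0, 0, 0, 20, 0, 0, 0, 0, 0, 0, 20, 0, 0, 0, 0, 0, 0, 20, 0, 0, 0, 0, 0, 0, 20, 0, 0, 0, 0, 0, 0, 20, 0, 0, 0, 0, 0, 0, 20],
  "force": 25
}}

```text
time_s: 11.1
tool_pos: [0.6512, 0.197, 0.2189]
orientation: [-0.081, 0.891, -0.04, -0.444]
wrist_force: [2.3, 2.6, 5.3]
opening: 0.347
```

```bash
python3 -c "
from h import *
s,R=log();print('grasp',s['tool_pos']+.172*R[:,2])
c=camera('wrist');save(c,'w6')
"
```

```text
11.1 q [ 0.2528  0.7114  1.6784  0.0585  1.6746 -1.5211] p [0.6512 0.197  0.2189] F [2.3169 2.6228 5.2673] op 0.34707564129328733 
 [[-0.5927 -0.1792 -0.7853]
 [-0.1081  0.9838 -0.1428]
 [ 0.7982  0.0002 -0.6024]]
grasp [0.5161 0.1724 0.1153]
```

View pics/w6.png

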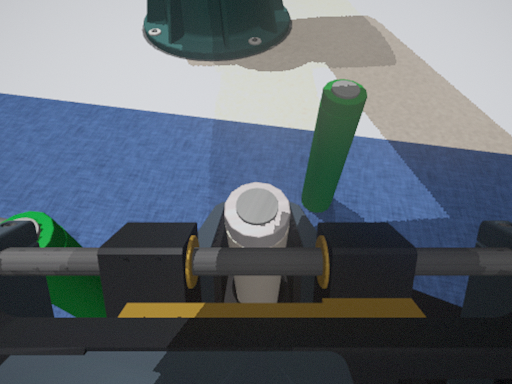

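>>> {"name": "step_arm", "arguments": {
  "rows": [0.008, 0, -0.006, 0, 0, 0, 20, 0.016, 0, -0.012, 0, 0, 0, 20, 0.024, 0, -0.018, 0, 0, 0, 20, 0.024, 0, -0.018, 0, 0, 0, 20, 0.024, 0, -0.018, 0, 0, 0, 20, 0.016, 0, -0.012, 0, 0, 0, 20, 0.008, 0, -0.006, 0, 0, 0, 20],
  "force": 40
}}

```text
time_s: 11.85
tool_pos: [0.6505, 0.1968, 0.3711]
orientation: [-0.081, 0.892, -0.04, -0.443]
wrist_force: [0.1, -0.4, -3.3]
opening: 0.343
```

```bash
python3 -c "
from h import *
s,R=log();print('grasp',s['tool_pos']+.172*R[:,2])
c=camera('scene');save(c,'s3',(200,80,420,280),3)
c=camera('wrist');save(c,'w7')
"
```

```text
11.85 q [ 0.2528  0.5122  1.669   0.0608  1.8811 -1.5084] p [0.6505 0.1968 0.3711] F [ 0.1234 -0.3775 -3.2711] op 0.34268955240711474 
 [[-0.5941 -0.1793 -0.7842]
 [-0.1084  0.9838 -0.1429]
 [ 0.7971  0.0001 -0.6039]]
grasp [0.5156 0.1722 0.2672]
```

View pics/s3.png

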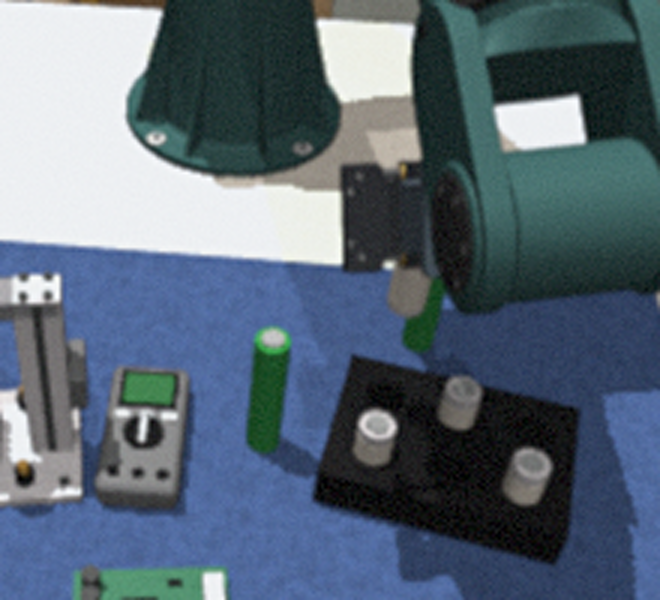

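View pics/w7.png

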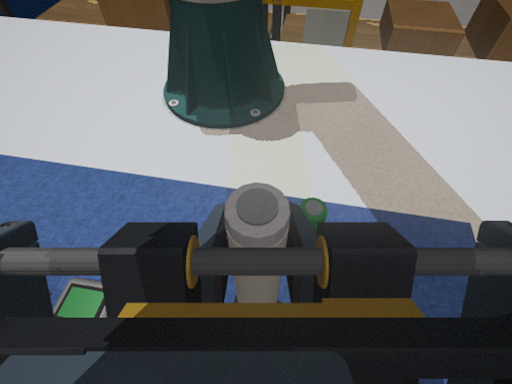

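The cell is lifted clean out of the rack: its foot is at (405,295) in the crop, and the short cells are unmoved. Now the transit.

>>> {"name": "step_arm", "arguments": {
  "rows": [-0.003, -0.02, -0.0034, 0, 0, 0, 20, -0.005, -0.035, -0.006, 0, 0, 0, 20, -0.005, -0.039, -0.0067, 0, 0, 0, 20, -0.005, -0.039, -0.0067, 0, 0, 0, 20, -0.005, -0.039, -0.0067, 0, 0, 0, 20, -0.005, -0.039, -0.0067, 0, 0, 0, 20, -0.005, -0.039, -0.0067, 0, 0, 0, 20, -0.005, -0.039, -0.0067, 0, 0, 0, 20, -0.005, -0.039, -0.0067, 0, 0, 0, 20, -0.005, -0.035, -0.006, 0, 0, 0, 20, -0.003, -0.02, -0.0035, 0, 0, 0, 20, 0, -0.008, -0.0013, 0, 0, 0, 20, 0, 0, 0, 0, 0, 0, 20]
}}

```text
time_s: 13.25
tool_pos: [0.8033, -0.1735, 0.3669]
orientation: [-0.08, 0.891, -0.04, -0.445]
wrist_force: [-0.5, 0.1, -2.9]
opening: 0.349
```

```bash
python3 -c "
from h import *
import pickle
s,R=log();print('grasp',s['tool_pos']+.172*R[:,2])
for n in('scene','top'):
  c=camera(n);save(c,n+'4',(110,60,300,260) if n=='scene' else (230,80,400,240),3);pickle.dump(c,open(n+'4.pkl','wb'))
"
```

```text
13.25 q [-0.2121  0.7223  1.3325 -0.3347  1.9548 -1.944 ] p [ 0.8033 -0.1735  0.3669] F [-0.4598  0.1138 -2.8673] op 0.34886813111836495 
 [[-0.5911 -0.1784 -0.7866]
 [-0.1077  0.984  -0.1422]
 [ 0.7994  0.0007 -0.6008]]
grasp [ 0.668  -0.1979  0.2635]
```

View pics/scene4.png

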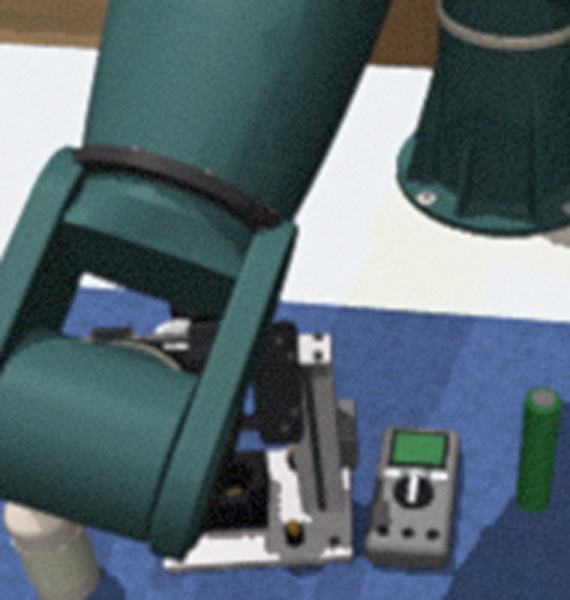

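View pics/top4.png

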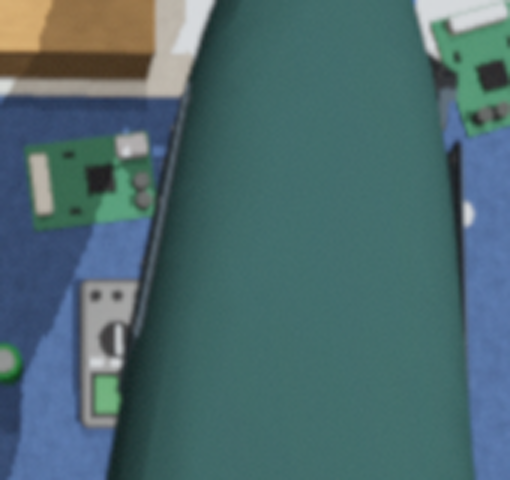

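```bash
python3 -c "
from h import *
c,W,s=wcloud('w8')
np.savez('w8',img=c['img'],W=W)
for a in [(258,200),(258,215),(258,225),(258,235),(258,285),(258,300)]: print(a,W[a[1],a[0]])
"
```

```text
(258, 200) [ 0.66216588 -0.1963331   0.29985535]
(258, 215) [ 0.67015424 -0.19489115  0.29948987]
(258, 225) [ 0.67474705 -0.19405955  0.29849321]
(258, 235) [ 0.67925583 -0.19324353  0.29762718]
(258, 285) [ 0.68018954 -0.19287918  0.23758866]
(258, 300) [ 0.68036689 -0.19275547  0.2094838 ]
```

View pics/w8.png

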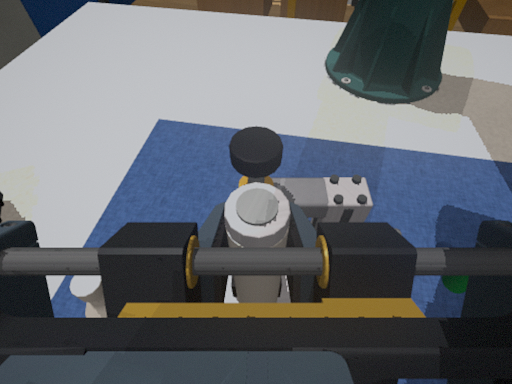

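```bash
python3 -c "
from h import *
d=np.load('w8.npz');W=d['W'];z=W[...,2]
def circ(m,name):
  k,l,st,ce=cv2.connectedComponentsWithStats(m.astype(np.uint8))
  for i in range(1,k):
    if st[i,4]>150:
      p=W[l==i]; cs=cv2.findContours((l==i).astype(np.uint8),cv2.RETR_EXTERNAL,cv2.CHAIN_APPROX_NONE)[0]
      e=cv2.fitEllipse(max(cs,key=len)) 
      r=cv2.minEnclosingCircle(p[:,:2].astype(np.float32)*1000)
      print(name,st[i],ce[i],p.mean(0),'ell',e,'circ',r,'zmed',np.median(p[:,2]))
circ((z>.2595)&(z<.268),'knob'); circ((z>.294)&(z<.306),'cell')
circ((abs(z-.052)<.006),'nest'); circ((abs(z-.204)<.006),'head')
"
```

```text
knob [ 229  126   54   41 1713] [255.23642732 145.70110917] [ 0.5895307  -0.21133867  0.26305389] ell ((255.23687744140625, 145.710693359375), (39.751075744628906, 52.976783752441406), 89.59466552734375) circ ((587.1648559570312, -211.55130004882812), 19.975133895874023) zmed 0.2632539892631163
cell [ 224  182   66   61 3079] [256.39330952 211.24293602] [ 0.66745766 -0.19613345  0.29859796] ell ((256.400390625, 211.22360229492188), (58.206974029541016, 65.65115356445312), 89.9891586303711) circ ((664.9450073242188, -196.5712127685547), 16.343353271484375) zmed 0.29843832022108985
cell [291 229  25  18 356] [304.06460674 238.68539326] [ 0.6777896  -0.17311235  0.29843335] ell ((304.2443542480469, 238.63731384277344), (17.062843322753906, 26.425691604614258), 79.21649169921875) circ ((676.7811279296875, -172.6653594970703), 7.7033257484436035) zmed 0.29820619169855545
cell [198 230  25  17 356] [209.03370787 238.73876404] [ 0.68525105 -0.2138459   0.29840798] ell ((208.90594482421875, 238.73440551757812), (16.907854080200195, 26.520164489746094), 98.85926055908203) circ ((684.674194335
[... 534 characters left out ...]
), 94.2865219116211) circ ((109.16097259521484, -0.1848773956298828), 49.84709930419922) zmed 0.05177271232088565
head [ 271  174  102   38 2738] [324.7852447  192.30679328] [ 0.57801597 -0.15193614  0.20578943] ell ((327.1853942871094, 192.35809326171875), (35.36697006225586, 111.67506408691406), 93.85972595214844) circ ((576.9962158203125, -156.18768310546875), 44.91024398803711) zmed 0.2061179626301941
head [235 286  44  16 151] [256.58278146 297.01324503] [ 0.67718362 -0.1943169   0.2049947 ] ell ((256.51165771484375, 286.1560363769531), (30.395641326904297, 42.25090026855469), 90.79452514648438) circ ((669.0899047851562, -196.01248168945312), 15.484246253967285) zmed 0.20570873966432512
```

```bash
cat > plan.py <<'E'
from h import *
# jig-plane coords: h along heading (origin = jig axis as felt by tool), z up; grasp h offset calibrated
h0=np.array([-.9838,-.179,0]);lat=np.array([-.179,.9838,0]);Z=np.array([0,0,1.])
HG=.1053
def wp(th,zlow,foot_h):
    c,s=np.cos(th),np.sin(th)
    return np.array([foot_h-HG*s, zlow+.016*s+HG*c])   # grasp point
def tool(th,phi0): 
    phi=phi0-th
    x=np.array([np.sin(phi),np.cos(phi)]);z=np.array([np.cos(phi),-np.sin(phi)]);return x,z
def rel(a,b,phi0):
    """a,b=(th,zlow,foot_h); returns tool-frame shift (x,z) BEFORE the turn, turn about y"""
    xa,za=tool(a[0],phi0);xb,zb=tool(b[0],phi0)
    Ta=wp(*a)-.172*za;Tb=wp(*b)-.172*zb
    d=Tb-Ta;return d@xa,d@za,b[0]-a[0]
E
python3 - <<'E'
from plan import *
np.set_printoptions(precision=4,suppress=True)
phi0=np.arctan2(.6008,.7994)
A0=-.0796
W=[(0,.1582,A0),(.3,.1582,A0),(.3,.057,A0),(.3,.057,.0008),(.3,.044,.0008),(.27,.038,.0015),(.27,.035,.0019),(.22,.033,.0018),(.16,.029,.0016),(.1,.024,.0012),(.05,.019,.0008),(0,.014,0)]
for a,b in zip(W[:-1],W[1:]): print(b,np.array(rel(a,b,phi0)))
E
```

```text
(0.3, 0.1582, -0.0796) [-0.0695 -0.0172  0.3   ]
(0.3, 0.057, -0.0796) [-0.0953  0.0342  0.    ]
(0.3, 0.057, 0.0008) [0.0272 0.0757 0.    ]
(0.3, 0.044, 0.0008) [-0.0122  0.0044  0.    ]
(0.27, 0.038, 0.0015) [ 0.0012  0.0055 -0.03  ]
(0.27, 0.035, 0.0019) [-0.0026  0.0015  0.    ]
(0.22, 0.033, 0.0018) [ 0.009   0.0054 -0.05  ]
(0.16, 0.029, 0.0016) [ 0.0094  0.0073 -0.06  ]
(0.1, 0.024, 0.0012) [ 0.0085  0.0079 -0.06  ]
(0.05, 0.019, 0.0008) [ 0.0065  0.0072 -0.05  ]
(0, 0.014, 0) [ 0.0064  0.0071 -0.05  ]
```

>>> {"name": "step_arm", "arguments": {
  "rows": [-0.0232, 0, -0.0093, 0, 0.1, 0, 20, -0.0232, 0, -0.0057, 0, 0.1, 0, 20, -0.0232, 0, -0.003, 0, 0.1, 0, 20, 0, 0, 0, 0, 0, 0, 20, -0.03, 0, 0.01, 0, 0, 0, 20, -0.03, 0, 0.012, 0, 0, 0, 20, -0.015, 0, 0.006, 0, 0, 0, 20, 0, 0, 0, 0, 0, 0, 20, 0, 0, 0, 0, 0, 0, 20]
}}

```text
time_s: 14.3
tool_pos: [0.853, -0.1637, 0.2403]
orientation: [-0.074, 0.815, -0.052, -0.572]
wrist_force: [0.4, -0.8, -3.0]
opening: 0.346
```

```bash
cat >> plan.py <<'E'
PHI0=np.arctan2(.6008,.7994)
# jig axis, as seen by the tool: current grasp (.668,-.1979) corresponded to h=-.0796, lat 0
AX=np.array([.668,-.1979,0])+.0796*h0
def now():
    s,R=log();G=s['tool_pos']+.172*R[:,2]
    phi=np.arcsin(-R[2,2]);th=PHI0-phi;g=G-AX
    gh,gl=g@h0,g@lat
    c,sn=np.cos(th),np.sin(th)
    cur=(th,G[2]-.016*sn-HG*c,gh+HG*sn)
    print("theta %.4f zlow %.4f foot_h %.4f lat %.4f roll %.4f yaw %.4f"%(*cur,gl,R[2,1],np.arctan2(R[:,1]@h0,R[:,1]@lat)))
    return cur,gl
E
python3 - <<'E'
from plan import *
cur,l=now()
W=[cur,(.3,.057,-.0796),(.3,.057,.0008)]
for a,b in zip(W[:-1],W[1:]): print(b,np.array(rel(a,b,PHI0)))
c=camera('scene');save(c,'s5',(110,80,300,260),4)
c=camera('wrist');save(c,'w9')
E
```

```text
14.3 q [-0.1862  0.9669  1.1808 -0.4155  2.1532 -1.9383] p [ 0.853  -0.1637  0.2403] F [ 0.3934 -0.8489 -2.9521] op 0.34554201914797006 
 [[-0.335  -0.1793 -0.925 ]
 [-0.0606  0.9838 -0.1688]
 [ 0.9403 -0.0005 -0.3405]]
theta 0.2971 zlow 0.0763 foot_h -0.0752 lat 0.0005 roll -0.0005 yaw 0.0003
(0.3, 0.057, -0.0796) [-0.0203  0.0022  0.0029]
(0.3, 0.057, 0.0008) [0.0272 0.0757 0.    ]
```

View pics/s5.png

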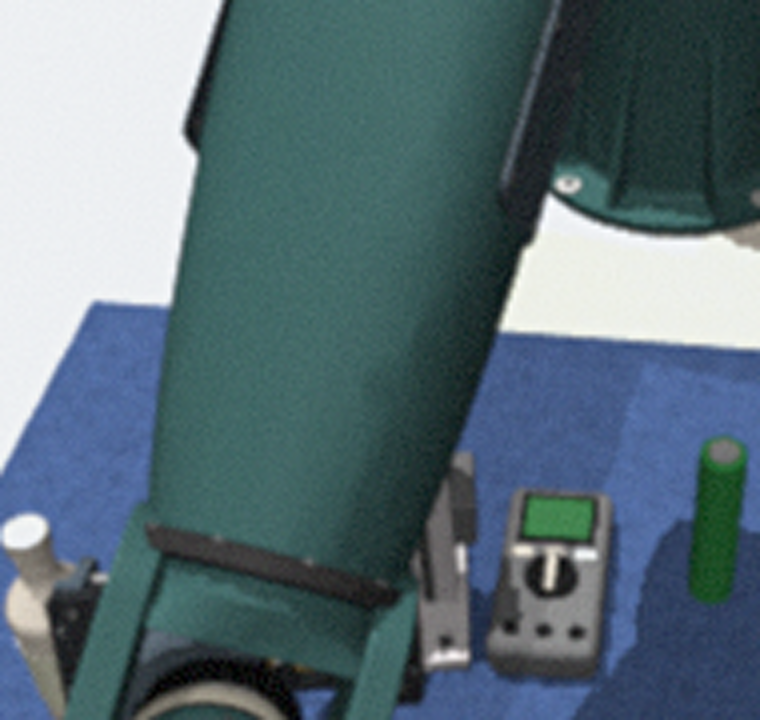

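View pics/w9.png

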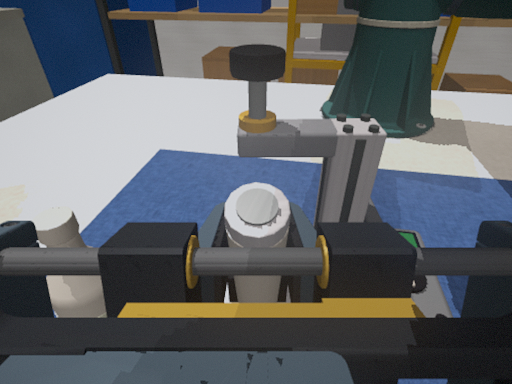

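Run:
```python
from plan import *
c,W,s=wcloud()
g=W-AX;L=g@lat;H=g@h0;z=W[...,2]
for (x0,y0,x1,y1,n) in [(40,215,75,300,'bottle'),(0,225,30,330,'leftend'),(480,225,511,330,'rightend'),(110,230,190,310,'finger blk')]:
    sl=np.s_[y0:y1,x0:x1];m=np.isfinite(L[sl])
    for nm,A in(('lat',L),('h',H),('z',z)): print(n,nm,np.percentile(A[sl][m],[1,10,50,90,99]))
c2=camera('scene');W=cloud(c2);g=W-AX;L=g@lat;H=g@h0;z=W[...,2]
m=(z>.03)&(z<.17)&(L<-.08)&(L>-.2)&(H<0)&(H>-.13)
print(m.sum(),np.percentile(L[m],[1,5,50,95,99]),np.percentile(H[m],[1,50,99]))
```

```text
bottle lat [-0.16044608 -0.14848189 -0.1338773  -0.05346355 -0.05041906]
bottle h [-0.16799025 -0.16706515 -0.08346728 -0.06688432 -0.06007346]
bottle z [0.10591065 0.11273863 0.16574127 0.23995002 0.2408832 ]
leftend lat [-0.07507819 -0.07298192 -0.07194079 -0.0558919  -0.05078998]
leftend h [-0.1866114  -0.18392998 -0.16652686 -0.1564496  -0.15253007]
leftend z [0.21713286 0.22248163 0.23793394 0.24099583 0.24317433]
rightend lat [0.05181116 0.05703066 0.07363313 0.07460988 0.07586419]
rightend h [-0.18651765 -0.1838231  -0.16610936 -0.15566752 -0.15140237]
rightend z [0.21525187 0.22075518 0.23714001 0.24053809 0.24259396]
finger blk lat [-0.03859126 -0.03557181 -0.02703985 -0.01871425 -0.0173714 ]
finger blk h [-0.17926438 -0.17555725 -0.17189507 -0.16362146 -0.15881688]
finger blk z [0.23164574 0.23514097 0.242385   0.24694633 0.24796679]
436 [-0.16691252 -0.16368069 -0.147921   -0.13266042 -0.13083974] [-0.09536029 -0.07867417 -0.05514927]
```

>>> {"name": "step_arm", "arguments": {
  "rows": [-0.01, 0, 0.001, 0, 0.003, 0, 20, -0.0103, 0, 0.0012, 0, 0, 0, 20, 0.0054, 0, 0.0151, 0, 0, 0, 20, 0.0068, 0, 0.0189, 0, 0, 0, 20, 0.0068, 0, 0.0189, 0, 0, 0, 20, 0.0041, 0, 0.0114, 0, 0, 0, 20, 0.0014, 0, 0.0038, 0, 0, 0, 20, 0, 0, 0, 0, 0, 0, 20, 0, 0, 0, 0, 0, 0, 20]
}}

```text
time_s: 15.4
tool_pos: [0.7868, -0.1758, 0.2186]
orientation: [-0.074, 0.814, -0.052, -0.574]
wrist_force: [0.0, 0.4, -2.9]
opening: 0.343
```

Run:
```python
from plan import *
cur,l=now()
c,W,s=wcloud('w10');np.savez('w10',img=c['img'],W=W)
c=camera('scene');save(c,'s6',(110,120,300,260),4)
```

```text
15.4 q [-0.2137  0.9032  1.3528 -0.4196  2.0493 -1.9123] p [ 0.7868 -0.1758  0.2186] F [ 0.0158  0.427  -2.8877] op 0.342612669677005 
 [[-0.3309 -0.1794 -0.9265]
 [-0.0602  0.9838 -0.169 ]
 [ 0.9418 -0.0001 -0.3363]]
theta 0.3015 zlow 0.0555 foot_h -0.0072 lat 0.0004 roll -0.0001 yaw 0.0004
```

View pics/w10.png

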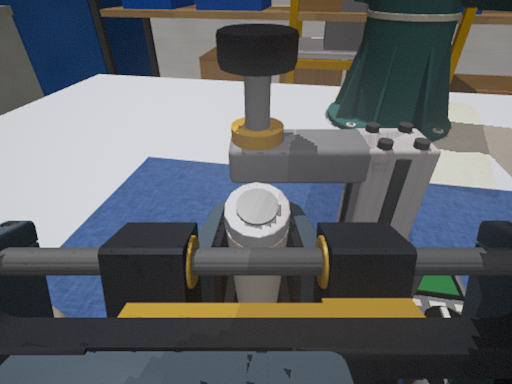

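View pics/s6.png

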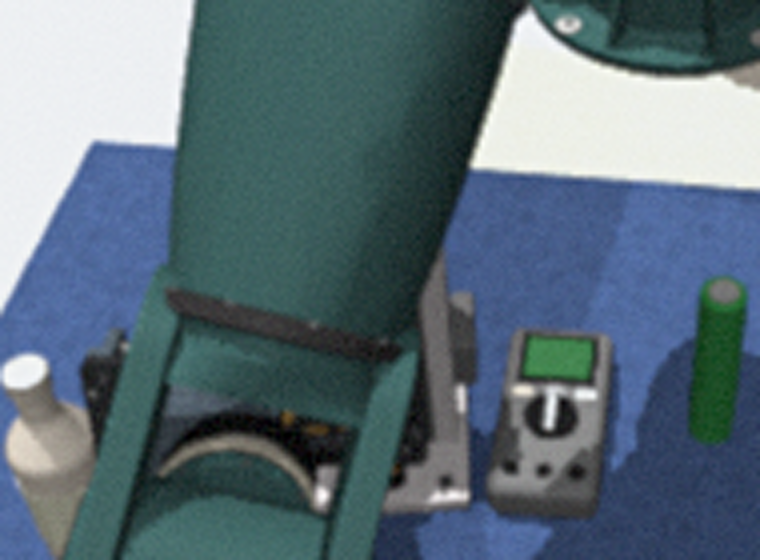

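Run:
```python
from plan import *
d=np.load('w10.npz');W=d['W'];g=W-AX;L=g@lat;H=g@h0;z=W[...,2]
np.set_printoptions(precision=4,suppress=True)
def st(n,y0,y1,x0,x1):
    s=np.s_[y0:y1,x0:x1];print(n,'H',np.nanpercentile(H[s],[5,50,95]),'L',np.nanmedian(L[s]),'z',np.nanpercentile(z[s],[5,50,95]))
st('knob front',50,62,254,261);st('bush',136,144,254,261);st('head face',158,175,240,340)
# knob lateral extents
m=(z>.24)&(z<.268)&(abs(H)<.03)&(abs(L)<.04);print('knob lat',np.percentile(L[m],[1,99]))
m=(z>.183)&(z<.206)&(abs(H+.016)<.008)&(L<.1);print('nose lat',np.percentile(L[m],[.5]), 'z',np.percentile(z[m],[1,99]))
st('cell cap',200,212,254,261);st('cell side',285,300,250,266)
for y in (283,288,293,298,303): print(y,[ (round(H[y,x],4),round(z[y,x],4),round(L[y,x],4)) for x in (250,258,266)])
for y in range(184,246,6): print(y,round(H[y,258],4),round(z[y,258],4))
```

```text
knob front H [-0.0177 -0.0167 -0.0157] L 0.0011304508609097969 z [0.2524 0.2546 0.2568]
bush H [-0.0126 -0.0116 -0.0109] L 0.0011217652140011144 z [0.2103 0.2122 0.2141]
head face H [-0.0136 -0.0128 -0.0119] L 0.0192090223238581 z [0.1915 0.1965 0.2014]
knob lat [-0.0176  0.0194]
nose lat [-0.0142] z [0.1837 0.2059]
cell cap H [-0.049  -0.0463 -0.0434] L 0.0011216523205121363 z [0.1942 0.1955 0.1964]
cell side H [-0.0421 -0.0385 -0.0343] L 0.0011087832962424246 z [0.106  0.1193 0.1306]
283 [(np.float64(-0.0436), np.float64(0.135), np.float64(-0.003)), (np.float64(-0.0439), np.float64(0.1354), np.float64(0.0017)), (np.float64(-0.0421), np.float64(0.133), np.float64(0.0065))]
288 [(np.float64(-0.0403), np.float64(0.1257), np.float64(-0.0032)), (np.float64(-0.0413), np.float64(0.1271), np.float64(0.0017)), (np.float64(-0.04), np.float64(0.1254), np.float64(0.0067))]
293 [(np.float64(-0.0369), np.float64(0.1161), np.float64(-0.0034)), (np.float64(-0.0385), np.float64(0.1183), np.float64(0.0017)), (np.float64(-0.0366), np.float64(0.1156), np.float64(0.0069))]
298 [(np.float64(-0.0342), np.float64(0.1069), np.float64(-0.0036)), (np.float64(-0.035), np.float64(0.1081), np.float64(0.0018)), (np.float64(-0.0328), np.float64(0.1048), np.float64(0.0072))]
303 [(np.float64(-0.11), np.float64(0.2146), np.float64(-0.0006)), (np.float64(-0.1097), np.float64(0.214), np.float64(0.0014)), (np.float64(-0.1098), np.float64(0.2142), np.float64(0.0034))]
184 -0.0318 0.1975
190 -0.0379 0.1982
196 -0.0412 0.197
202 -0.0439 0.1955
208 -0.0482 0.1953
214 -0.0512 0.1943
220 -0.0543 0.1934
226 -0.0555 0.1909
232 -0.0585 0.1901
238 -0.0604 0.1883
244 -0.0579 0.182
```

The jig and the cell read with the same bias of about 3 mm along the heading in the wrist camera, so they are aligned relative to each other. Laterally the knob at px 257.5 matches the cell at px 257.2. I advance the last 8 mm and lower the foot into the mouth.

>>> {"name": "step_arm", "arguments": {
  "rows": [0.0013, 0, 0.0038, 0, 0, 0, 20, 0.0014, 0, 0.0037, 0, 0, 0, 20, 0, 0, 0, 0, 0, 0, 20, -0.0036, 0, 0.0013, 0, 0, 0, 20, -0.0036, 0, 0.0013, 0, 0, 0, 20, -0.0036, 0, 0.0013, 0, 0, 0, 20, 0, 0, 0, 0, 0, 0, 20]
}}

```text
time_s: 16.2
tool_pos: [0.7782, -0.1773, 0.2064]
orientation: [-0.074, 0.814, -0.052, -0.574]
wrist_force: [1.0, 0.5, -3.1]
opening: 0.343
```

```bash
cat > nxt.py <<'E'
from plan import *
import sys
cur,l=now()
a=cur
for w in sys.argv[1:]:
    b=tuple(map(float,w.split(',')));print(b,np.round(rel(a,b,PHI0),4));a=b
E
python3 nxt.py .3,.044,.0008 .27,.038,.0015 .27,.035,.0019 .22,.033,.0018
```

```text
16.2 q [-0.2176  0.908   1.3713 -0.4187  2.0279 -1.9051] p [ 0.7782 -0.1773  0.2064] F [ 0.9835  0.4669 -3.0742] op 0.34349368041623546 
 [[-0.3298 -0.1793 -0.9269]
 [-0.0605  0.9838 -0.1687]
 [ 0.9421  0.0005 -0.3353]]
theta 0.3026 zlow 0.0435 foot_h 0.0018 lat 0.0005 roll 0.0005 yaw 0.0003
(0.3, 0.044, 0.0008) [ 0.0007 -0.0008 -0.0026]
(0.27, 0.038, 0.0015) [ 0.0012  0.0055 -0.03  ]
(0.27, 0.035, 0.0019) [-0.0026  0.0015  0.    ]
(0.22, 0.033, 0.0018) [ 0.009   0.0054 -0.05  ]
```

>>> {"name": "step_arm", "arguments": {
  "rows": [0.001, 0, 0.0024, 0, -0.016, 0, 20, 0.001, 0, 0.0023, 0, -0.016, 0, 20, 0, 0, 0, 0, 0, 0, 20, -0.0013, 0, 0.0007, 0, 0, 0, 20, -0.0013, 0, 0.0008, 0, 0, 0, 20, 0, 0, 0, 0, 0, 0, 20]
}}

```text
time_s: 16.8
tool_pos: [0.7728, -0.1784, 0.2044]
orientation: [-0.074, 0.823, -0.051, -0.561]
wrist_force: [-0.2, -0.7, -3.5]
opening: 0.348
```

```bash
python3 nxt.py .22,.033,.0018 .16,.029,.0016
```

```text
16.8 q [-0.2205  0.9     1.3867 -0.4086  1.9895 -1.8989] p [ 0.7728 -0.1784  0.2044] F [-0.2088 -0.6741 -3.5334] op 0.3475556937530533 
 [[-0.3598 -0.1792 -0.9157]
 [-0.0657  0.9838 -0.1668]
 [ 0.9307  0.0001 -0.3657]]
theta 0.2701 zlow 0.0357 foot_h 0.0020 lat 0.0004 roll 0.0001 yaw 0.0002
(0.22, 0.033, 0.0018) [ 0.0083  0.0056 -0.0501]
(0.16, 0.029, 0.0016) [ 0.0094  0.0073 -0.06  ]
```

No contact so far, and the top edge is now below the head's underside. I straighten gradually while lowering.

>>> {"name": "step_arm", "arguments": {
  "rows": [0.0028, 0, 0.0019, 0, -0.0167, 0, 20, 0.0028, 0, 0.0019, 0, -0.0167, 0, 20, 0.0027, 0, 0.0018, 0, -0.0167, 0, 20, 0, 0, 0, 0, 0, 0, 20]
}}

```text
time_s: 17.2
tool_pos: [0.7645, -0.18, 0.2109]
orientation: [-0.076, 0.837, -0.049, -0.539]
wrist_force: [0.2, -0.3, -3.2]
opening: 0.346
```

```bash
python3 nxt.py .16,.029,.0016 .1,.024,.0012
```

```text
17.2 q [-0.2253  0.8748  1.4132 -0.3949  1.9378 -1.8946] p [ 0.7645 -0.18    0.2109] F [ 0.2302 -0.3262 -3.2267] op 0.3460666477314112 
 [[-0.4068 -0.1791 -0.8958]
 [-0.0739  0.9838 -0.1631]
 [ 0.9105 -0.0002 -0.4135]]
theta 0.2183 zlow 0.0335 foot_h 0.0017 lat 0.0003 roll -0.0002 yaw 0.0001
(0.16, 0.029, 0.0016) [ 0.0086  0.0074 -0.0583]
(0.1, 0.024, 0.0012) [ 0.0085  0.0079 -0.06  ]
```

>>> {"name": "step_arm", "arguments": {
  "rows": [0.0029, 0, 0.0025, 0, -0.0195, 0, 20, 0.0029, 0, 0.0025, 0, -0.0195, 0, 20, 0.0028, 0, 0.0024, 0, -0.0193, 0, 20, 0, 0, 0, 0, 0, 0, 20]
}}

```text
time_s: 17.6
tool_pos: [0.7541, -0.1819, 0.2152]
orientation: [-0.077, 0.853, -0.046, -0.515]
wrist_force: [0.3, -0.1, -2.9]
opening: 0.345
```

```bash
python3 nxt.py .1,.024,.0012 .05,.019,.0008; python3 -c "
from h import *
c=camera('wrist');save(c,'w11')"
```

```text
17.6 q [-0.2311  0.849   1.4445 -0.3799  1.8759 -1.8904] p [ 0.7541 -0.1819  0.2152] F [ 0.271  -0.1141 -2.9055] op 0.34494390624113325 
 [[-0.4582 -0.179  -0.8707]
 [-0.0833  0.9838 -0.1585]
 [ 0.885  -0.0001 -0.4657]]
theta 0.1601 zlow 0.0286 foot_h 0.0018 lat 0.0004 roll -0.0001 yaw 0.0000
(0.1, 0.024, 0.0012) [ 0.0088  0.0076 -0.0601]
(0.05, 0.019, 0.0008) [ 0.0065  0.0072 -0.05  ]
```

View pics/w11.png

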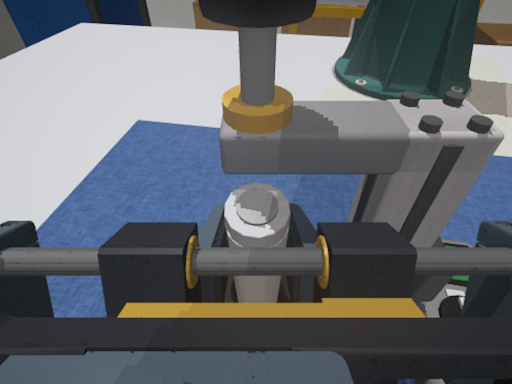

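The cell top at (257,205) is sliding in under the head with no contact force. I continue.

>>> {"name": "step_arm", "arguments": {
  "rows": [0.003, 0, 0.0026, 0, -0.02, 0, 20, 0.0029, 0, 0.0025, 0, -0.02, 0, 20, 0.0029, 0, 0.0025, 0, -0.02, 0, 20, 0, 0, 0, 0, 0, 0, 20]
}}

```text
time_s: 18.05
tool_pos: [0.7434, -0.1838, 0.2192]
orientation: [-0.078, 0.868, -0.044, -0.489]
wrist_force: [1.1, -0.1, -2.4]
opening: 0.343
```

```bash
python3 nxt.py .05,.019,.0008 0,.015,0.0
```

```text
18.05 q [-0.2375  0.8229  1.4767 -0.3653  1.8115 -1.8875] p [ 0.7434 -0.1838  0.2192] F [ 1.1288 -0.1275 -2.4179] op 0.34260982337852697 
 [[-0.5095 -0.179  -0.8416]
 [-0.0926  0.9838 -0.1532]
 [ 0.8555 -0.0001 -0.5179]]
theta 0.1001 zlow 0.0238 foot_h 0.0014 lat 0.0004 roll -0.0001 yaw -0.0000
(0.05, 0.019, 0.0008) [ 0.0066  0.0069 -0.0501]
(0.0, 0.015, 0.0) [ 0.0072  0.0065 -0.05  ]
```

>>> {"name": "step_arm", "arguments": {
  "rows": [0.0022, 0, 0.0023, 0, -0.0167, 0, 20, 0.0022, 0, 0.0023, 0, -0.0167, 0, 20, 0.0022, 0, 0.0023, 0, -0.0167, 0, 20, 0, 0, 0, 0, 0, 0, 20]
}}

```text
time_s: 18.45
tool_pos: [0.7342, -0.1855, 0.221]
orientation: [-0.079, 0.88, -0.042, -0.467]
wrist_force: [-0.3, -0.2, -3.3]
opening: 0.344
```

```bash
python3 nxt.py 0,.015,0.0 0,.012,0
```

```text
18.45 q [-0.2432  0.803   1.5036 -0.3536  1.7562 -1.8857] p [ 0.7342 -0.1855  0.221 ] F [-0.2538 -0.2221 -3.264 ] op 0.34373084690285316 
 [[-0.5507 -0.1791 -0.8152]
 [-0.1002  0.9838 -0.1484]
 [ 0.8286  0.     -0.5598]]
theta 0.0504 zlow 0.0187 foot_h 0.0009 lat 0.0004 roll 0.0000 yaw 0.0000
(0.0, 0.015, 0.0) [ 0.0075  0.0064 -0.0504]
(0.0, 0.012, 0.0) [-0.0024  0.0018  0.    ]
```

>>> {"name": "step_arm", "arguments": {
  "rows": [0.0025, 0, 0.0021, 0, -0.0168, 0, 20, 0.0025, 0, 0.0021, 0, -0.0168, 0, 20, 0.0025, 0, 0.0022, 0, -0.0168, 0, 20, 0, 0, 0, 0, 0, 0, 20]
}}

```text
time_s: 18.85
tool_pos: [0.7248, -0.1872, 0.2235]
orientation: [-0.08, 0.891, -0.04, -0.445]
wrist_force: [0.8, 1.2, -3.1]
opening: 0.345
```

>>> {"name": "step_arm", "arguments": {
  "rows": [-0.0008, 0, 0.0006, 0, 0, 0, 20, -0.0008, 0, 0.0006, 0, 0, 0, 20, -0.0008, 0, 0.0006, 0, 0, 0, 20, 0, 0, 0, 0, 0, 0, 20]
}}

```text
time_s: 19.25
tool_pos: [0.7253, -0.187, 0.2205]
orientation: [-0.08, 0.891, -0.04, -0.445]
wrist_force: [-0.4, 0.8, 1.9]
opening: 0.343
```

```bash
python3 nxt.py 0,.012,0
```

```text
19.25 q [-0.2488  0.7866  1.5292 -0.3423  1.6993 -1.8841] p [ 0.7253 -0.187   0.2205] F [-0.4294  0.8287  1.8792] op 0.3434684410963806 
 [[-0.5901 -0.1792 -0.7872]
 [-0.1074  0.9838 -0.1435]
 [ 0.8001 -0.0001 -0.5998]]
theta 0.0012 zlow 0.0120 foot_h -0.0002 lat 0.0004 roll -0.0001 yaw 0.0002
(0.0, 0.012, 0.0) [ 0.0004  0.0003 -0.0012]
```

The foot is on the floor: wrist force went from -3 to +2 N and the foot reads at 12.0 mm. I release gently.

>>> {"name": "step_arm", "arguments": {
  "rows": [0, 0, 0, 0, 0, 0, 37, 0, 0, 0, 0, 0, 0, 45, 0, 0, 0, 0, 0, 0, 58, 0, 0, 0, 0, 0, 0, 58, 0, 0, 0, 0, 0, 0, 58, 0, 0, 0, 0, 0, 0, 58]
}}

```text
time_s: 19.85
tool_pos: [0.7252, -0.1871, 0.2203]
orientation: [-0.08, 0.891, -0.04, -0.445]
wrist_force: [-0.4, 0.3, -0.3]
opening: 0.582
```

Run:
```python
from plan import *
now()
c,W,s=wcloud('w12');g=W-AX;L=g@lat;H=g@h0;z=W[...,2]
for y in (205,215,225,235,290,298): print(y,round(H[y,258],4),round(z[y,258],4))
```

```text
19.85 q [-0.2489  0.7866  1.5296 -0.3421  1.6985 -1.8842] p [ 0.7252 -0.1871  0.2203] F [-0.4236  0.3084 -0.3235] op 0.5822598653802086 
 [[-0.5905 -0.1792 -0.7869]
 [-0.1076  0.9838 -0.1433]
 [ 0.7999  0.     -0.6002]]
theta 0.0008 zlow 0.0117 foot_h -0.0001 lat 0.0004 roll 0.0000 yaw 0.0002
205 0.0027 0.1527
215 -0.0029 0.1528
225 -0.007 0.1509
235 -0.0123 0.1513
290 -0.0132 0.0829
298 -0.0127 0.0658
```

View pics/w12.png

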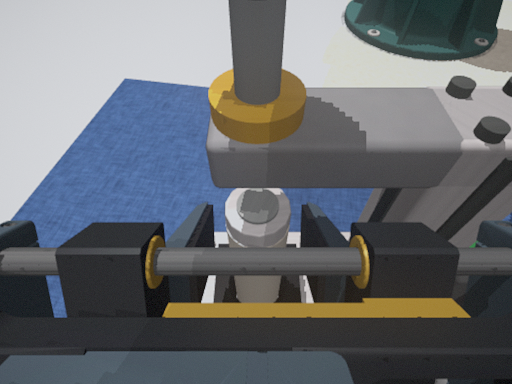

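The cell stands upright and free, its top at z ≈ 0.152 under the head at (257,210). I back the gripper out.

>>> {"name": "step_arm", "arguments": {
  "rows": [0, 0, -0.015, 0, 0, 0, 58, 0, 0, -0.025, 0, 0, 0, 58, 0, 0, -0.04, 0, 0, 0, 58, 0, 0, -0.04, 0, 0, 0, 58, 0.02, 0, -0.015, 0, 0, 0, 58, 0.035, 0, -0.0264, 0, 0, 0, 30, 0.035, 0, -0.0264, 0, 0, 0, 0, 0.035, 0, -0.0264, 0, 0, 0, 0, 0.035, 0, -0.0264, 0, 0, 0, 0, 0.02, 0, -0.015, 0, 0, 0, 0, 0, 0, 0, 0, -0.132, 0, 0, 0, 0, 0, 0, -0.132, 0, 0, 0, 0, 0, 0, -0.132, 0, 0, 0, 0, 0, 0, -0.132, 0, 0, 0, 0, 0, 0, -0.132, 0, 0, 0, 0, 0, 0, -0.132, 0, 0, 0, 0, 0, 0, -0.134, 0, 0, 0, 0, 0, 0, 0, 0, 0]
}}

```text
time_s: 21.7
tool_pos: [0.8195, -0.1698, 0.5191]
orientation: [-0.09, 0.996, -0.0, 0.001]
wrist_force: [-0.5, -0.6, -0.1]
opening: 0.007
```

Run:
```python
from h import *
s,R=log()
print(R.T@(np.array([.5885,-.2115,.29])-s['tool_pos'])-[0,0,.1908], 'turn',(Ro.from_matrix(R).inv()*Ro.from_matrix(np.stack([[-.9838,-.179,0],[-.179,.9838,0],[0,0,-1]],1))).as_rotvec())
```

```text
21.7 q [-0.2322  0.5046  1.3401  0.0005  1.2949 -1.9832] p [ 0.8195 -0.1698  0.5191] F [-0.5252 -0.6247 -0.0563] op 0.007456771886628644 
 [[-0.9838 -0.1791  0.002 ]
 [-0.1791  0.9838  0.    ]
 [-0.002  -0.0004 -1.    ]]
[0.2352 0.0005 0.0378] turn [-0.0004  0.002   0.0001]
```

>>> {"name": "step_arm", "arguments": {
  "rows": [0.03, 0, 0, 0, 0, 0, 0, 0.045, 0, 0, 0, 0, 0, 0, 0.045, 0, 0, 0, 0, 0, 0, 0.045, 0, 0, 0, 0, 0, 0, 0.045, 0, 0, 0, 0, 0, 0, 0.025, 0, 0.015, 0, 0, 0, 0, 0, 0, 0.02, 0, 0, 0, 0, 0, 0, 0, 0, 0, 0, 0]
}}

```text
time_s: 22.5
tool_pos: [0.5878, -0.2119, 0.4815]
orientation: [-0.09, 0.996, 0.001, -0.004]
wrist_force: [-0.8, -0.1, -0.1]
opening: 0.008
```

Run:
```python
from h import *
s,R=log()
print(R.T@(np.array([.5885,-.2115,.263])-s['tool_pos'])-[0,0,.1908])
c=camera('scene');save(c,'s7',(110,100,300,260),4);W=cloud(c);z=W[...,2]
m=(z>.147)&(z<.157)&(abs(W[...,0]-.589)<.03)&(abs(W[...,1]+.2115)<.03);p=W[m];print('cell top',len(p),p.mean(0) if len(p) else 0)
c=camera('wrist');save(c,'w13')
```

```text
22.5 q [-0.383   0.1816  1.8401 -0.0021  1.1271 -2.133 ] p [ 0.5878 -0.2119  0.4815] F [-0.839  -0.1187 -0.0666] op 0.007652912921401293 
 [[-0.9838 -0.1792 -0.0074]
 [-0.1792  0.9838  0.0009]
 [ 0.0071  0.0023 -1.    ]]
[-0.0023 -0.0003  0.0276]
cell top 94 [ 0.5921 -0.2107  0.1508]
```

View pics/s7.png

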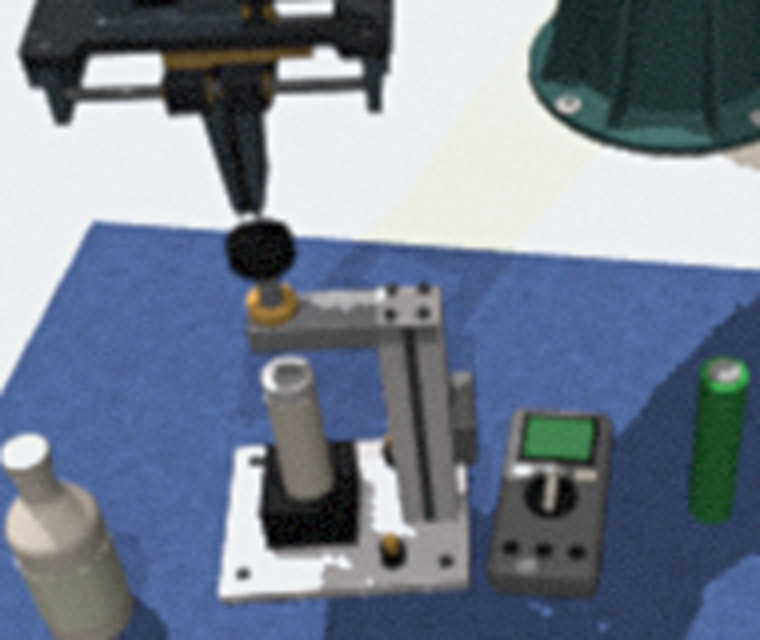

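View pics/w13.png

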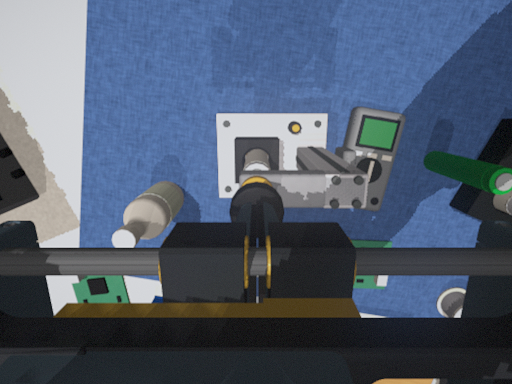

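The cell stands in the bore at (300,440) with its cap end up. The closed fingertips are over the knob, so I push the rod down.

>>> {"name": "step_arm", "arguments": {
  "rows": [0, 0, 0.015, 0, 0, 0, 0, 0, 0, 0.01, 0, 0, 0, 0, 0, 0, 0.004, 0, 0, 0, 0, 0, 0, 0.004, 0, 0, 0, 0, 0, 0, 0.004, 0, 0, 0, 0, 0, 0, 0.004, 0, 0, 0, 0, 0, 0, 0, 0, 0, 0, 0]
}}

```text
time_s: 23.3
tool_pos: [0.5888, -0.2119, 0.4415]
orientation: [-0.09, 0.996, -0.0, -0.001]
wrist_force: [-0.3, -0.5, 0.3]
opening: 0.003
```

>>> {"name": "step_arm", "arguments": {
  "rows": [0, 0, 0.004, 0, 0, 0, 0, 0, 0, 0.003, 0, 0, 0, 0, 0, 0, 0.003, 0, 0, 0, 0, 0, 0, 0.002, 0, 0, 0, 0, 0, 0, 0, 0, 0, 0, 0]
}}

```text
time_s: 23.8
tool_pos: [0.5887, -0.2119, 0.4296]
orientation: [-0.09, 0.996, 0.0, -0.001]
wrist_force: [-0.9, -0.8, 0.4]
opening: 0.003
```

Run:
```python
from h import *
c,p=knob();save(c,'s8',(110,100,300,260),4)
W=p[np.hypot(p[:,0]-.589,p[:,1]+.2115)<.02];print(np.percentile(W[:,2],[5,50,75,90]))
```

```text
[0.23091125 0.25635553 0.27781457 0.29216362]
```

View pics/s8.png

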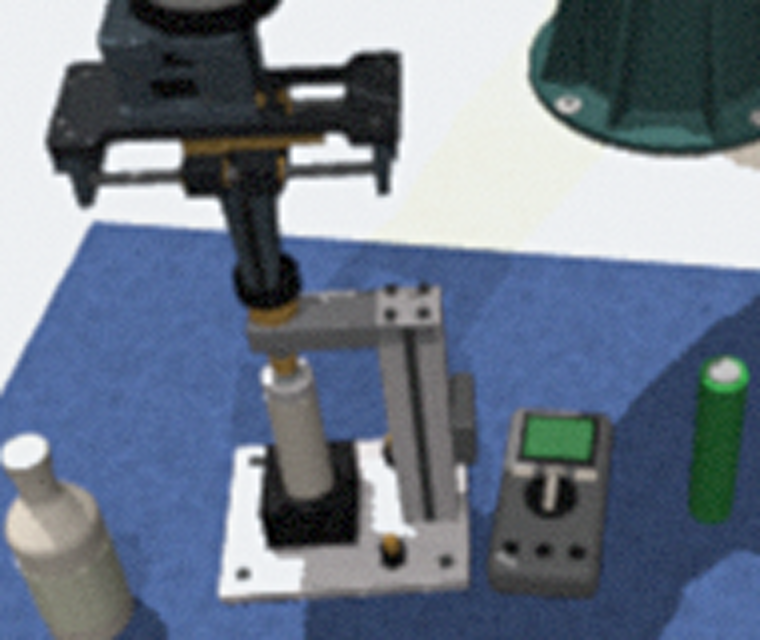

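The rod follows: its tip is near the cell top at (288,370). I go on in small steps.

>>> {"name": "step_arm", "arguments": {
  "rows": [0, 0, 0.002, 0, 0, 0, 0, 0, 0, 0.002, 0, 0, 0, 0, 0, 0, 0.001, 0, 0, 0, 0, 0, 0, 0.001, 0, 0, 0, 0, 0, 0, 0, 0, 0, 0, 0]
}}

```text
time_s: 24.35
tool_pos: [0.5887, -0.2119, 0.424]
orientation: [-0.09, 0.996, 0.0, -0.001]
wrist_force: [-3.6, 1.2, 6.2]
opening: 0.003
```

>>> {"name": "step_arm", "arguments": {
  "rows": [0, 0, 0.001, 0, 0, 0, 0, 0, 0, 0, 0, 0, 0, 0]
}}

```text
time_s: 24.55
tool_pos: [0.5888, -0.2119, 0.4239]
orientation: [-0.09, 0.996, -0.0, -0.001]
wrist_force: [-8.0, 2.9, 16.2]
opening: 0.003
```

It has stopped firmly at a travel of 30 mm (16 N). I lift off and check.

>>> {"name": "step_arm", "arguments": {
  "rows": [0, 0, -0.004, 0, 0, 0, 0, 0, 0, -0.02, 0, 0, 0, 0, 0, 0, -0.04, 0, 0, 0, 0, 0, 0, -0.045, 0, 0, 0, 0, 0, 0, -0.03, 0, 0, 0, 0, -0.045, 0, 0, 0, 0, 0, 0, -0.045, 0, 0, 0, 0, 0, 0, 0, 0, 0, 0, 0, 0, 0]
}}

```text
time_s: 25.35
tool_pos: [0.6807, -0.1948, 0.5608]
orientation: [-0.091, 0.996, 0.0, -0.0]
wrist_force: [-1.2, -0.2, -0.7]
opening: 0.004
```

Run:
```python
from h import *
log()
c,p=knob();save(c,'s9',(100,100,400,325),2.6)
W=p[np.hypot(p[:,0]-.589,p[:,1]+.2115)<.022];print('knob z',np.percentile(W[:,2],[5,50,75,95]))
W=cloud(c);z=W[...,2]
m=(z>.06)&(z<.145)&(np.hypot(W[...,0]-.589,W[...,1]+.2115)<.03);p=W[m]
for a in np.arange(.06,.145,.02):
    q=p[(p[:,2]>a)&(p[:,2]<a+.02)];print(round(a,2),len(q),q.mean(0))
```

```text
25.35 q [-0.3117  0.2582  1.6017 -0.0001  1.2825 -2.0641] p [ 0.6807 -0.1948  0.5608] F [-1.1929 -0.1636 -0.6706] op 0.0037574271585420313 
 [[-0.9835 -0.1806 -0.0008]
 [-0.1806  0.9835  0.0002]
 [ 0.0008  0.0003 -1.    ]]
knob z [0.2269 0.2326 0.2334 0.2342]
0.06 63 [ 0.6014 -0.2075  0.0696]
0.08 63 [ 0.6012 -0.2071  0.0899]
0.1 68 [ 0.6009 -0.2068  0.11  ]
0.12 71 [ 0.6009 -0.2072  0.1302]
0.14 22 [ 0.6    -0.2065  0.1427]
```

View pics/s9.png

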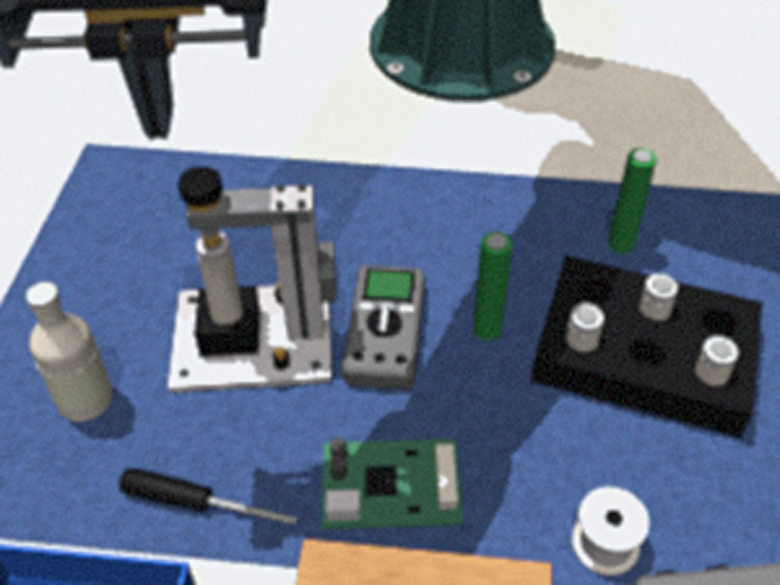

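The final picture shows the cell upright in the bore at (220,280), with the rod resting on it at (210,240). The knob top is at 0.233, so the travel is about 30 mm. Everything else on the bench looks untouched and the gripper is clear, so I hand in.

```bash
python3 -c "
from plant import env
print(env.sign_off())"
```

```text
the job is handed in; nothing more can be done
None
```

The long cell is in the jig, plus end up on the bore floor, with the contact rod resting on it. I handed the job in at about 25 s; no verdict came back.

**What I did**
1. I pulled the rod up by its knob until it hit the stop, at about 31 N, with the knob top at 0.263–0.264 m.
2. I lifted the white long cell out of the rack from the far side with a pitched grasp.
3. I put its foot into the bore at about 0.3 rad of tilt, then straightened and lowered it in small steps. The only contact I saw was about 5 N when it touched the floor.
4. I let go, backed out and pushed the rod down until it stopped on the cell, at about 16 N.

**Last checks**
- **Rod:** the knob top is at about 0.233 m, so the travel is about 30 mm.
- **Cell:** it is upright and released. Just before the rod went down its top was at about 0.151–0.153 m, which matches a cell standing on the floor.
- **Surroundings:** in the last picture the short cells, both green look-alikes and the bystanders appear where they were. I judged this by eye and did not measure it.
- **Gripper:** it is well clear of everything.

**Disagreement:** the wrist camera read positions about 3 mm off from the arm's own along the approach direction. It did so equally for the jig and the cell, so I aligned them relative to each other. No check failed.

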